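# Gauge the moulded couplers and clear the catch tray

### The job

Clear the grey catch tray of the moulding machine. Try each pink coupler, upright, in the bore of the gauge box: let those that slide through drop inside, and put those too big for the bore in the red reject bin. Hang the pink H-shaped runner over the regrind rail, near its middle, two legs on each side, and leave the bystanders where they are.

Things in the scene. Friction and masses are not known exactly. Their poses are not given: they have to be found in the camera images.
- coupler_a: pink moulded coupler, may be absent: a round body 26 mm tall standing on the tray floor, with a coaxial round grip head 24 mm in diameter and 26 mm tall on top of it (52 mm in all). Bodies are 40 mm (good) or 46 mm (oversize) in diameter, in mixed order; the heads are all alike. Origin: centre of the underside; z up along the axis. About 60 g
- coupler_b: pink moulded coupler, may be absent: a round body 26 mm tall standing on the tray floor, with a coaxial round grip head 24 mm in diameter and 26 mm tall on top of it (52 mm in all). Bodies are 40 mm (good) or 46 mm (oversize) in diameter, in mixed order; the heads are all alike. Origin: centre of the underside; z up along the axis. About 60 g
- coupler_c: pink moulded coupler, may be absent: a round body 26 mm tall standing on the tray floor, with a coaxial round grip head 24 mm in diameter and 26 mm tall on top of it (52 mm in all). Bodies are 40 mm (good) or 46 mm (oversize) in diameter, in mixed order; the heads are all alike. Origin: centre of the underside; z up along the axis. About 60 g
- coupler_d: pink moulded coupler, may be absent: a round body 26 mm tall standing on the tray floor, with a coaxial round grip head 24 mm in diameter and 26 mm tall on top of it (52 mm in all). Bodies are 40 mm (good) or 46 mm (oversize) in diameter, in mixed order; the heads are all alike. Origin: centre of the underside; z up along the axis. About 60 g
- coupler_e: pink moulded coupler, may be absent: a round body 26 mm tall standing on the tray floor, with a coaxial round grip head 24 mm in diameter and 26 mm tall on top of it (52 mm in all). Bodies are 40 mm (good) or 46 mm (oversize) in diameter, in mixed order; the heads are all alike. Origin: centre of the underside; z up along the axis. About 60 g
- coupler_f: pink moulded coupler, may be absent: a round body 26 mm tall standing on the tray floor, with a coaxial round grip head 24 mm in diameter and 26 mm tall on top of it (52 mm in all). Bodies are 40 mm (good) or 46 mm (oversize) in diameter, in mixed order; the heads are all alike. Origin: centre of the underside; z up along the axis. About 60 g
- tray: grey open catch tray, fixed, 220 x 340 x 36 mm, walls and floor 4 mm thick. Origin: centre of the underside; x along the short side, y along the long side, z up
- gauge: fixed blue gauge box, 240 x 130 x 180 mm (x, y, z). Its top is a 12 mm steel plate with the gauge bore over the -x end and a clear closed window over the rest; the bore is the only way in. Below the bore a steep chute leads passed parts to the +x half of the box. Origin: centre of the underside; z up
- bore (a point): centre of the mouth of the gauge bore in the plate's top face, 180 mm above the table: a vertical through bore 43 mm in diameter with a 4 mm lead-in chamfer, 12 mm long, free fall to the chute below. Axes as gauge
- bin: red open reject bin, fixed, 180 x 200 x 60 mm (x, y, z), walls and floor 4 mm thick. Origin: centre of the underside; z up
- rail_mid (a point): middle, on the axis, of the horizontal steel regrind rail: a round bar 16 mm in diameter, 160 mm long between two posts, at 150 mm height on a fixed stand; the bar runs along this frame's y axis, z up
- runner: pink H-shaped runner, 113 mm tall, 60 g, standing in the tray on four legs (10 mm round, 60 mm long, at x = +-28, y = +-30 mm) under two cross bars (66 mm along x, 10 wide, 8 thick, at y = +-30 mm) joined by a middle bar along y; in the middle on top an upright sprue to grip, 13 mm round, 45 mm tall. Origin: centre between the feet, 60 mm below the bars' underside; z up
- runner_seat (a point): centre of the runner at the underside of its bars, which rests on top of the rail when hung (8 mm above rail_mid then)
- spray: spray can, 54 mm in diameter, 160 mm tall, a bystander to be left alone. Origin: its underside
- tape: yellow tape roll lying flat, 90 mm in diameter, 25 mm tall, a bystander to be left alone. Origin: its underside
- driver: screwdriver lying down, a bystander to be left alone. Origin: its underside
- mug: white mug, 90 mm tall, a bystander to be left alone. Origin: its underside
- spanner: spanner lying down, a bystander to be left alone. Origin: its underside
- marker: red marker pen lying down, 136 mm long, a bystander to be left alone. Origin: its underside
- rail: the regrind rail's whole stand: the bar on two posts. Origin: on the table under the bar's middle; the bar runs along y

How it is judged:
On the way:
1. an oversize coupler is tried in the bore: upright on its mouth, centred (((horizontal distance between coupler_a and bore below 0.012 m and angle between coupler_a's own z axis and vertical below 0.25 rad and z of coupler_a in the frame of bore between -0.012 and 0.005 m) or (horizontal distance between coupler_c and bore below 0.012 m and angle between coupler_c's own z axis and vertical below 0.25 rad and z of coupler_c in the frame of bore between -0.012 and 0.005 m) or (horizontal distance between coupler_e and bore below 0.012 m and angle between coupler_e's own z axis and vertical below 0.25 rad and z of coupler_e in the frame of bore between -0.012 and 0.005 m))), for 0.1 s.
At the end, for the whole second after the job is handed in: Good (40 mm) couplers lie in the gauge box below the bore; oversize (46 mm) ones in the red bin, origin under 50 mm above its underside; the runner's bars rest on the rail: seat within 12 mm sideways and 55 mm along of its middle, 2-16 mm above its axis, tilt < 0.25 rad; all under 30 mm/s (x of coupler_b in the frame of gauge between -0.12 and 0.12 m and y of coupler_b in the frame of gauge between -0.065 and 0.065 m and z of coupler_b in the frame of gauge between 0 and 0.14 m and x of coupler_d in the frame of gauge between -0.12 and 0.12 m and y of coupler_d in the frame of gauge between -0.065 and 0.065 m and z of coupler_d in the frame of gauge between 0 and 0.14 m and x of coupler_f in the frame of gauge between -0.12 and 0.12 m and y of coupler_f in the frame of gauge between -0.065 and 0.065 m and z of coupler_f in the frame of gauge between 0 and 0.14 m and x of coupler_a in the frame of bin between -0.09 and 0.09 m and y of coupler_a in the frame of bin between -0.1 and 0.1 m and z of coupler_a in the frame of bin between 0 and 0.05 m and x of coupler_c in the frame of bin between -0.09 and 0.09 m and y of coupler_c in the frame of bin between -0.1 and 0.1 m and z of coupler_c in the frame of bin between 0 and 0.05 m and x of coupler_e in the frame of bin between -0.09 and 0.09 m and y of coupler_e in the frame of bin between -0.1 and 0.1 m and z of coupler_e in the frame of bin between 0 and 0.05 m and linear speed of each of coupler_a, coupler_b, coupler_c, coupler_d, coupler_e, coupler_f, runner below 0.03 m/s and x of runner_seat in the frame of rail_mid between -0.012 and 0.012 m and y of runner_seat in the frame of rail_mid between -0.055 and 0.055 m and z of runner_seat in the frame of rail_mid between 0.002 and 0.016 m and angle between runner's own z axis and vertical below 0.25 rad and contact force between runner and rail above 0.1 N); the robot touches nothing.
It fails at once if a bystander was moved more than 40 mm (distance of any of spray, tape, driver, mug, spanner, marker from where it was at the start of the episode above 0.04 m).
Of coupler_a, coupler_b, coupler_c, coupler_d, coupler_e, coupler_f only 4 to 5 are there at a start; the rules pass over those that are not, and their reading is None.
At some moment in a run one of coupler_a, coupler_b, coupler_c, coupler_d, coupler_e, coupler_f may be knocked a few centimetres aside while the robot is not near it.
It also fails if it takes over 210 s, if anything falls off the work surface, if the arm or the gripper's body presses on something with over 40 N, if the wrist force passes 120 N, or if a joint passes its speed limit or range.

### The arm

A 7-joint arm with a two-finger parallel gripper is mounted at the origin on the work surface. World frame = base frame: x ahead of the robot, y to its left, z up, the work surface at z = 0. Lengths are in m, angles in rad, forces in N, time in s.
With the tool pointing down it reaches from about 0.35 to 0.9 m from the base axis. Payload 8.1 kg.
Tool frame: the origin (TCP) lies midway between the tips of the shut fingers; the grasp point (between the pads) lies 19 mm behind it (arm.tcp_to_grasp is the distance from the TCP to the grasp point, in m); z points along the fingers, y is the line along which they close (so a half turn about z gives the same grasp; the last joint's range is limited). The gripper opens to 92 mm and grips with 3 to 60 N. Pads are 19 mm wide; open, the fingers measure 130 mm over their backs; the gripper's body (75 mm by 190 mm) begins 47 mm behind the grasp point.
Start: joints at [-1.38, 0.434, 0.025, 1.573, -0.012, 1.134, -0.075], TCP at [0.181, 0.598, 0.227] pointing down, gripper open.
Joint ranges: [-2.62, 2.62], [-0.44, 2.09], [-1.27, 1.32], [0.08, 2.57], [-1.32, 4.46], [0.12, 2], [-2.74, 2.74]. Speed limits (rad/s): [2.22, 2.22, 3.01, 3.01, 3.14, 3.14, 3.14].

### API

Orientations are given as a unit quaternion [x, y, z, w].
In Python, from plant import arm gives the robot as it stands. The module is installed in compiled form; this text tells all that it offers.
- The arm moves only by the tool move_arm, never from a script. Its argument "moves" is one flat list of numbers, 5 for each row, row after row: the opening, from 0 (shut) to 1 (fully open), then the shift along the tool's x, y, z each as a share of 60 mm, from -1 to 1, then the turn about the tool's z as a share of 10 degrees, from -1 to 1. A call has 1 to 5 rows; each row shifts and turns the commanded pose from where the row before left it, along the tool's axes as they then stand; what a row does not reach is not made up. A row lasts 1/8 s, in which the tool goes at most 62.5 mm and 10.7 degrees, less where a joint would pass 70% of its speed; a pose out of reach is approached as far as the arm can. A call with a number of a shift or a turn outside -1 to 1 is refused whole. A call with a gripper value outside its range is refused whole. The fingers move at their own pace and stop on an object; "squeeze" is the grip in N (left out, the last holds). Time passes only in rows, so rows that do not move let the fingers close. It gives the time, the measured TCP pose, the force, the opening and the grip force at its end, in the units of the state.
- arm.sense(): the state, without advancing time (a new reading comes with each control period).
- arm.grab_frame(name): name is "scene" or "top" or "wrist"; returns a dict with "image" (480x640x3 uint8, blue, green, red), "fov_y" (degrees; the focal length in pixels is half the picture's height over the tangent of half this angle, whatever the lens; pixels are square), "cx", "cy" (the principal point, pixels), "T" (4x4, takes a point from camera to world coordinates); the wrist camera has in their place "tool_from_camera" (4x4, takes a point from camera to tool coordinates, whose origin is the TCP and whose axes are the flange's). Camera axes: x right, y down, z forward; pixel columns grow to the right and rows downward; lengths in m; the calibration is good to about 2 mm. A picture is of the moment at which its call begins: read the wrist's pose just before it. There is no depth.
- arm.hand_in(): hands the job in; it is judged then, once.
Trained networks look in the newest picture that a camera, given by its name, has taken for a name from the list of things; names that differ only in an ending like _2 or _b are one class to them, and where a whole thing is asked for, a point or a joint stands for the part that bears it (a point fixed in the world has none). Each returns a list of dicts, best first, with "score" (0 to 1); they miss things now and then, are a little off and sometimes report something else, mostly with a low value. They report only what shows in the picture. A call takes as long as a camera call.
- arm.spot_in(camera, thing): "pixel" ([row, column] in pixels, amid what is visible of it).
The state is a dict: "time_s": time; "q": joint angles; "qd": joint speeds; "tau": joint torques, N m; "eef_pos": TCP position; "tcp_rot": TCP orientation; "ft_force": force on the tool from outside, world axes, zero at the start; "moment": the same for the moment, N m; "finger_gap": opening from 0.0 (shut) to 1.0 (fully open); "grip_force": force on a finger pad.
Only numpy, scipy, OpenCV 4.12 (cv2) and the standard library are available. Lean on these libraries where they do the work, as an engineer would, in place of code of your own. Each camera call takes 0.05 s, during which the arm holds its last target. There are 200 camera calls.

## Working session

There is one attempt and no reset: what is moved stays moved. The work goes in short steps, Python scripts to look and compute and a tool call to move; the robot and the scene stay as the last step left them, time stands still between calls to the robot, and variables do not carry over. Pictures are saved under pics/ and viewed, at most 14 in all, crops included, and the job is handed in when it is done.

Besides the shell and the picture viewer there is one more tool, called after "Request:" as name(argument=value, ...) on one line, values as JSON. move_arm: Moves the arm, as the interface text tells. Shift numbers are shares of 60 mm and turn numbers shares of 10 degrees, none past 1 either way. Its arguments: {"type":"object","properties":{"moves":{"type":"array","items":{"type":"number","minimum":-1,"maximum":1}},"squeeze":{"type":"number"}},"required":["moves"]}

```bash
mkdir -p pics; cat > h.py <<'E'
import numpy as np, cv2
from plant import arm
from scipy.spatial.transform import Rotation as R
def cam(name):
    s=arm.sense(); f=arm.grab_frame(name)
    if name=="wrist":
        T=np.eye(4);T[:3,:3]=R.from_quat(s["tcp_rot"]).as_matrix();T[:3,3]=s["eef_pos"]
        f["T"]=T@f["tool_from_camera"]
    f["f"]=240/np.tan(np.radians(f["fov_y"])/2)
    return f
def ray(f,rc):
    d=np.array([(rc[1]-f["cx"])/f["f"],(rc[0]-f["cy"])/f["f"],1.]); d=f["T"][:3,:3]@d
    return f["T"][:3,3],d/np.linalg.norm(d)
def atz(f,rc,z):
    o,d=ray(f,rc); return o+d*(z-o[2])/d[2]
def tri(rs):
    A=0;b=0
    for o,d in rs:
        P=np.eye(3)-np.outer(d,d);A=A+P;b=b+P@o
    x=np.linalg.solve(A,b); return x,max(np.linalg.norm((np.eye(3)-np.outer(d,d))@(x-o)) for o,d in rs)
def proj(f,p):
    q=np.linalg.inv(f["T"])@np.append(p,1); return q[1]/q[2]*f["f"]+f["cy"],q[0]/q[2]*f["f"]+f["cx"]
E
python3 - <<'E'
from h import *
np.set_printoptions(precision=4,suppress=True)
s=arm.sense();print(s["time_s"],s["eef_pos"],R.from_quat(s["tcp_rot"]).as_matrix(),s["finger_gap"],arm.tcp_to_grasp)
for n in ("scene","top"):
    f=cam(n);cv2.imwrite(f"pics/{n}0.png",f["image"]);print(n,f["T"],f["f"],f["cx"],f["cy"])
    for t in ("coupler_a","runner","bore","gauge","bin","rail_mid","rail","tray"):
        print(t,[(d["pixel"],round(d["score"],2)) for d in arm.spot_in(n,t)][:8])
f=cam("wrist");cv2.imwrite("pics/w0.png",f["image"]);print(f["tool_from_camera"],f["f"])
E
```

```text
0.0 [0.1809 0.5977 0.2259] [[-0.9571  0.2896 -0.0003]
 [ 0.2896  0.9571 -0.0015]
 [-0.0001 -0.0015 -1.    ]] 0.9988829260556624 0.0188
scene [[ 0.4995  0.5168 -0.6952  1.2811]
 [ 0.8662 -0.2839  0.4113 -0.4061]
 [ 0.0151 -0.8076 -0.5895  0.7254]
 [ 0.      0.      0.      1.    ]] 525.4853470332152 309.233206622115 234.8021267483438
coupler_a [([286.3, 290.3], 0.7), ([267.5, 231.3], 0.64), ([272.9, 330.0], 0.61), ([283.1, 109.6], 0.59), ([251.3, 306.3], 0.57)]
runner [([281.1, 253.1], 0.89)]
bore [([194.1, 423.8], 0.84)]
gauge [([194.4, 426.1], 0.6)]
bin [([282.3, 110.8], 0.78)]
rail_mid [([329.9, 94.4], 0.77)]
rail [([335.3, 94.8], 0.63), ([283.1, 449.5], 0.47)]
tray [([266.4, 304.2], 0.82)]
top [[ 0.0225 -0.9907  0.1343  0.3905]
 [-0.9997 -0.0222  0.0043  0.0048]
 [-0.0013 -0.1343 -0.9909  1.2678]
 [ 0.      0.      0.      1.    ]] 554.1594591561739 325.0099457599671 243.1652815983428
coupler_a [([233.1, 346.2], 0.78), ([270.5, 307.4], 0.71), ([284.4, 375.4], 0.7), ([236.0, 304.3], 0.52)]
runner [([235.5, 383.5], 0.55)]
bore [([252.2, 160.8], 0.57)]
gauge [([252.0, 165.9], 0.89)]
bin [([311.5, 485.7], 0.74), ([234.3, 381.8], 0.27)]
rail_mid [([229.8, 490.6], 0.84), ([231.3, 380.2], 0.17)]
rail [([228.7, 490.3], 0.57)]
tray [([257.0, 318.0], 0.65)]
[[-0.0001 -0.9668 -0.2555  0.0676]
 [ 1.     -0.     -0.0003 -0.    ]
 [ 0.0003 -0.2555  0.9668 -0.1581]
 [ 0.      0.      0.      1.    ]] 406.55115908189583
```

View pics/scene0.png

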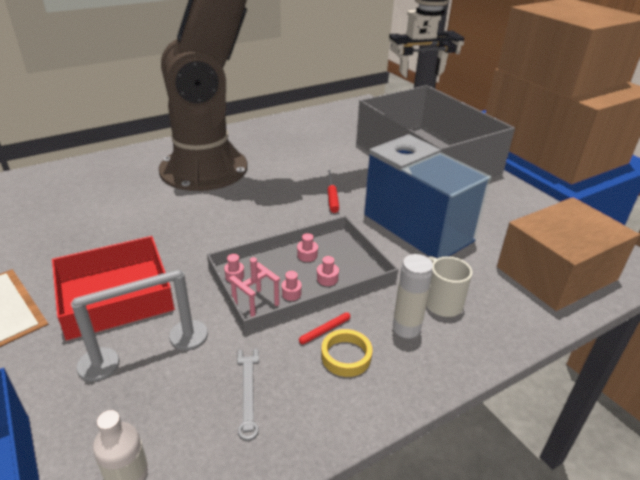

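View pics/top0.png

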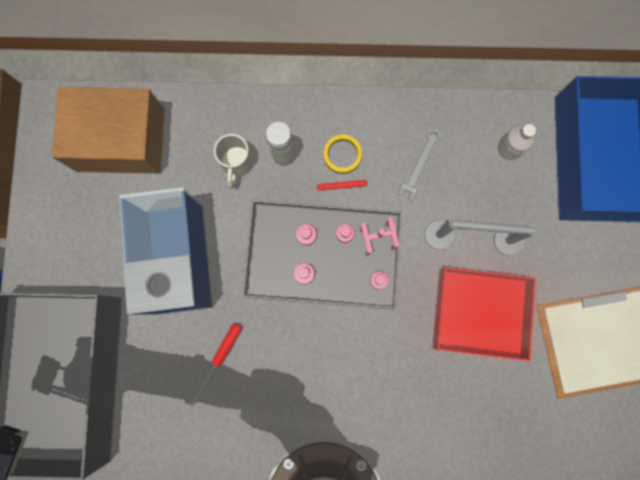

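The scene view shows the tray with 4 couplers at (col,row) (233,265), (307,247), (328,270), (291,286), and the runner near (255,282). Gauge bore is at (405,150), bin at (110,285) and rail bar from (80,300) to (180,277). The top view agrees: couplers at (306,234), (345,233), (304,273), (379,280), runner near (381,236), bore (158,285) and rail (450–530,229).

```bash
python3 - <<'E'
from h import *
np.set_printoptions(precision=4,suppress=True)
F={n:cam(n) for n in("top","scene")}
def pink(f):
    h=cv2.cvtColor(f["image"],cv2.COLOR_BGR2HSV);H,S,V=cv2.split(h)
    return (((H>165)|(H<5))&(S>50)&(S<160)&(V>120)).astype(np.uint8)
for n,f in F.items():
    k,l,st,c=cv2.connectedComponentsWithStats(pink(f))
    for i in range(1,k):
        if st[i,4]>40: print(n,st[i],c[i], atz(f,c[i][::-1],0.03)[:2])
f=F["top"]
for nm,rc,z in (("bore",(285,158),.18),("rail1",(224,452),.15),("rail2",(231,532),.15),("binTL",(268,444),.06),("binBR",(358,529),.06),("gTL",(194,121),.18),("gBR",(308,193),.18),("trayTL",(203,255),.036),("trayBR",(306,394),.036),("runner",(238,380),.068)):
    p=atz(f,rc,z);print(nm,p,"scene px",proj(F["scene"],p))
a=cv2.resize(F["top"]["image"][190:320,100:260],None,fx=4,fy=4,interpolation=2)
cv2.imwrite("pics/c1.png",a)
E
```

```text
top [316 179  52  12 178] [341.4888 184.7022] [ 0.6939 -0.0245]
top [361 217  38  38 538] [379.8587 234.6933] [ 0.5803 -0.1133]
top [296 224  21  21 351] [305.9573 234.1567] [0.5778 0.0536]
top [336 224  18  19 270] [344.6556 232.9444] [ 0.5825 -0.0337]
top [294 263  21  21 347] [303.879  273.2104] [0.4893 0.0559]
top [ 432  266  105   96 2200] [488.9636 309.0895] [ 0.4189 -0.3567]
top [370 271  19  18 266] [378.9361 279.7707] [ 0.4784 -0.1122]
top [211 323  32  44 158] [225.7722 344.4241] [0.3286 0.2233]
scene [327 184  13  29  63] [335.5079 196.9048] [0.3537 0.2166]
scene [297 233  22  29 491] [306.9796 247.9613] [0.5006 0.0505]
scene [ 51 235 115 102 687] [100.0873 273.524 ] [ 0.3724 -0.3577]
scene [ 224  253   56   64 1473] [248.6558 278.6286] [ 0.5318 -0.1023]
scene [316 256  24  30 535] [327.3925 271.4486] [0.5894 0.048 ]
scene [281 270  21  31 493] [291.0568 286.069 ] [ 0.5927 -0.0385]
scene [163 281  12  32  70] [170.5    296.6429] [ 0.5072 -0.2555]
scene [ 85 283  80  29 145] [121.6897 294.5448] [ 0.4561 -0.3354]
scene [298 312  53  32 135] [324.3407 324.2222] [ 0.7136 -0.03
[... 337 characters left out ...]
 0.06  ] scene px (np.float64(283.5719943503857), np.float64(170.1163181134437))
binBR [ 0.3162 -0.4317  0.06  ] scene px (np.float64(257.727399090956), np.float64(52.50446941318461))
gTL [0.6282 0.4209 0.18  ] scene px (np.float64(172.7197667447797), np.float64(489.13196128697655))
gBR [0.4045 0.264  0.18  ] scene px (np.float64(146.44736708454911), np.float64(367.72986655462677))
trayTL [0.6457 0.1708 0.036 ] scene px (np.float64(266.04397906604646), np.float64(392.4048518645468))
trayBR [ 0.4208 -0.1454  0.036 ] scene px (np.float64(252.80355100568428), np.float64(207.89795548949422))
runner [ 0.5672 -0.11    0.068 ] scene px (np.float64(275.4762852403266), np.float64(251.67783918398516))
```

Blob areas split the couplers clearly: oversize at about (0.578,0.054) and (0.489,0.056), good at about (0.583,-0.034) and (0.478,-0.112). I'll rise, yaw to tool x = world y, and go over the tray.

Request:
move_arm(moves=[1,0,0,-0.25,0.91,1,0,0,-0.25,0.91,1,0,0,-0.25,0.91,1,0,0,-0.25,0.91,1,0,0,-0.25,0.91])

```text
time_s: 1.68
eef_pos: [0.181, 0.5982, 0.3023]
tcp_rot: [0.52, 0.854, 0.0, -0.0]
ft_force: [0.2, 0.9, -0.3]
finger_gap: 1.0
grip_force: 0.0
```

Request:
move_arm(moves=[1,0,0,-0.25,0.91,1,0,0,-0.25,0.91,1,0,0,-0.25,0.91])

```text
time_s: 2.05
eef_pos: [0.1809, 0.5982, 0.3473]
tcp_rot: [0.707, 0.708, 0.0, -0.0]
ft_force: [-0.1, 0.1, 0.7]
finger_gap: 1.0
grip_force: 0.0
```

Request:
move_arm(moves=[1,-0.83,0.48,0,0,1,-0.83,0.48,0,0,1,-0.83,0.48,0,0,1,-0.83,0.48,0,0])

```text
time_s: 2.55
eef_pos: [0.2983, 0.398, 0.3469]
tcp_rot: [0.705, 0.709, 0.0, -0.0]
ft_force: [0.6, -0.4, 0.7]
finger_gap: 1.0
grip_force: 0.0
```

Request:
move_arm(moves=[1,-0.83,0.48,0,0,1,-0.83,0.48,0,0,1,-0.83,0.48,0,0,1,-0.83,0.48,0,0])

```text
time_s: 3.05
eef_pos: [0.4146, 0.1995, 0.347]
tcp_rot: [0.705, 0.709, 0.001, -0.0]
ft_force: [0.7, 0.8, -1.1]
finger_gap: 1.003
grip_force: 0.0
```

Request:
move_arm(moves=[1,-0.83,0.48,0,0,1,-0.83,0.48,0,0,1,-0.83,0.48,0,0,1,-0.83,0.48,0,0,1,0,0,0,0])

```text
time_s: 3.68
eef_pos: [0.5315, -0.0024, 0.347]
tcp_rot: [0.708, 0.707, -0.0, 0.001]
ft_force: [0.3, -0.6, -0.6]
finger_gap: 0.998
grip_force: 0.0
```

```bash
cat >> h.py <<'E'
def pink(f):
    h=cv2.cvtColor(f["image"],cv2.COLOR_BGR2HSV);H,S,V=cv2.split(h)
    return (((H>160)|(H<6))&(S>45)&(S<165)&(V>110)).astype(np.uint8)
E
python3 - <<'E'
from h import *
np.set_printoptions(precision=4,suppress=True)
f=cam("wrist");cv2.imwrite("pics/w1.png",f["image"]);print(f["T"])
k,l,st,c=cv2.connectedComponentsWithStats(pink(f))
for i in range(1,k):
    if st[i,4]>60: print(st[i],c[i], atz(f,c[i][::-1],0.03)[:2])
E
```

```text
[[ 1.     -0.0021  0.0009  0.5321]
 [-0.0018 -0.9662 -0.2578  0.0661]
 [ 0.0014  0.2578 -0.9662  0.5049]
 [ 0.      0.      0.      1.    ]]
[ 266  126   41   42 1320] [285.8311 146.4311] [0.4921 0.0562]
[ 343  128   42   42 1337] [363.7921 148.5191] [0.5806 0.0537]
[350 206  33  35 810] [366.1469 223.6358] [ 0.5856 -0.0334]
[326 262  59  33 681] [355.5169 275.0235] [ 0.5742 -0.098 ]
[265 272  31  33 667] [279.6192 287.9625] [ 0.4802 -0.1147]
[337 300   8  21 103] [339.8835 310.068 ] [ 0.5554 -0.1446]
[346 308  50  14 410] [372.6341 316.1634] [ 0.597  -0.1531]
```

View pics/w1.png

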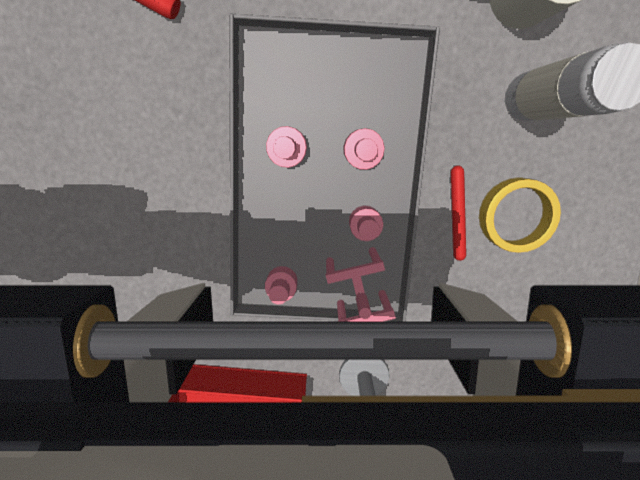

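The wrist view shows the couplers at (286,146), (364,148), (366,224), (280,288); the runner is half hidden at (360,290). I'm moving on for a second view, including the runner.

Request:
move_arm(moves=[1,-0.85,0.1,0,0,1,-0.85,0.1,0,0,1,-0.85,0.1,0,0,1,-0.8,0.1,0,0,1,0,0,0,0])

```text
time_s: 4.35
eef_pos: [0.5549, -0.2011, 0.3468]
tcp_rot: [0.707, 0.708, -0.001, 0.0]
ft_force: [-0.1, 0.9, -0.0]
finger_gap: 1.002
grip_force: 0.0
```

```bash
python3 - <<'E'
from h import *
np.set_printoptions(precision=4,suppress=True)
f=cam("wrist");cv2.imwrite("pics/w2.png",f["image"][:300]);print(f["T"])
k,l,st,c=cv2.connectedComponentsWithStats(pink(f))
for i in range(1,k):
    if st[i,4]>60: print(st[i],c[i], atz(f,c[i][::-1],0.03)[:2])
E
```

```text
[[ 1.      0.0013  0.0004  0.5555]
 [ 0.0014 -0.9664 -0.2569 -0.1327]
 [ 0.0001  0.2569 -0.9664  0.5048]
 [ 0.      0.      0.      1.    ]]
[453   0   3  67  78] [453.7564  34.0513] [ 0.6956 -0.0261]
[ 332   23   37   41 1133] [350.3239  42.5075] [ 0.5859 -0.0345]
[ 304   70   78   87 2033] [343.5224 113.3374] [ 0.5798 -0.1064]
[238 101  36  37 717] [254.8326 122.0321] [ 0.4808 -0.1158]
```

View pics/w2.png

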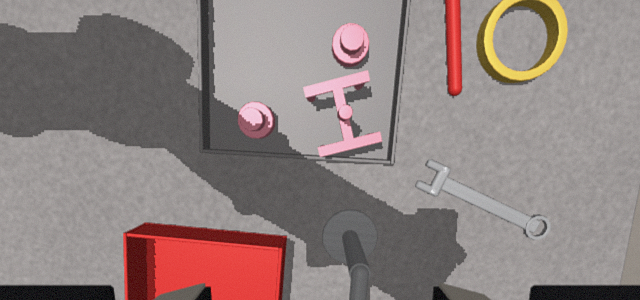

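Request:
move_arm(moves=[1,-0.9,0,0,0,1,-0.9,0,0,0,1,-0.9,0,0,0,1,-0.9,0,0,0,1,0,0,0,0])

```text
time_s: 5.03
eef_pos: [0.5558, -0.4163, 0.3459]
tcp_rot: [0.706, 0.708, -0.001, -0.0]
ft_force: [0.2, 0.5, 0.9]
finger_gap: 1.0
grip_force: 0.0
```

```bash
python3 - <<'E'
from h import *
np.set_printoptions(precision=4,suppress=True)
f=cam("wrist");cv2.imwrite("pics/w3.png",f["image"][:300]);print(f["T"])
k,l,st,c=cv2.connectedComponentsWithStats(pink(f))
for i in range(1,k):
    if st[i,4]>60: print(st[i],c[i], atz(f,c[i][::-1],0.03)[:2])
E
```

```text
[[ 1.      0.0028 -0.0008  0.5566]
 [ 0.0025 -0.9667 -0.256  -0.348 ]
 [-0.0015  0.256  -0.9667  0.504 ]
 [ 0.      0.      0.      1.    ]]
[95 20 53 12 66] [116.1515  23.3333] [ 0.339  -0.2316]
[96 33  3 74 74] [96.9459 69.5   ] [ 0.3125 -0.2768]
[ 161   49  105  117 4861] [213.2672 105.2495] [ 0.436  -0.3132]
[ 99 111   4  77  78] [100.0128 149.4487] [ 0.3042 -0.3611]
```

View pics/w3.png

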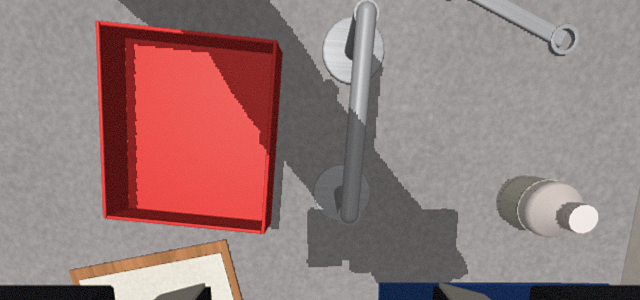

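w2 shows the sprue top at (345,112), cross bars centred at (337,84) and (350,145). w3 shows the rail bar from (366,6) to (349,215), and the bin from (98,22) to (265,232).

```bash
python3 - <<'E'
from h import *
np.set_printoptions(precision=4,suppress=True)
f0=dict(f=406.551,cx=320,cy=240)
w=cam("wrist");print(w["cx"],w["cy"])
def mk(T): return dict(f=w["f"],cx=w["cx"],cy=w["cy"],T=np.array(T))
w1=mk([[1,-.0021,.0009,.5321],[-.0018,-.9662,-.2578,.0661],[.0014,.2578,-.9662,.5049],[0,0,0,1]])
w2=mk([[1,.0013,.0004,.5555],[.0014,-.9664,-.2569,-.1327],[.0001,.2569,-.9664,.5048],[0,0,0,1]])
w3=w
t=cam("top");s=cam("scene")
print("rail a",tri([ray(w3,(10,366)),ray(t,(224,452))]),"b",tri([ray(w3,(212,349)),ray(t,(231,529))]))
for rc in((6,366),(215,349)): print(atz(w3,rc,.156))
for rc in((84,337),(145,350),(114.5,343.5)): print("bar",atz(w2,rc,.072))
sp=atz(w2,(112,345),.117);print("sprue",sp,proj(s,sp),proj(t,sp),proj(w1,sp))
for a,b in(((224,366),(43,350)),((288,280),(121,255))): print("coupler",tri([ray(w1,a),ray(w2,b)]))
for n in("coupler_a",):
    for d in arm.spot_in("top",n): print(d)
cv2.imwrite("pics/s2.png",np.hstack([cv2.resize(s["image"][225:325,200:300],None,fx=4,fy=4,interpolation=2),cv2.resize(t["image"][200:300,325:425],None,fx=4,fy=4,interpolation=2)]))
E
```

```text
321.69863504799866 245.81559823489224
rail a (array([ 0.5894, -0.2487,  0.1503]), np.float64(0.0021770718712393246)) b (array([ 0.5815, -0.4126,  0.1296]), np.float64(0.0020386187010205743))
[ 0.5909 -0.2471  0.156 ]
[ 0.5816 -0.4096  0.156 ]
bar [ 0.5707 -0.0809  0.072 ]
bar [ 0.5848 -0.1399  0.072 ]
bar [ 0.5776 -0.1099  0.072 ]
sprue [ 0.5766 -0.1101  0.117 ] (np.float64(258.1949922739555), np.float64(252.50738482247044)) (np.float64(230.1897581987937), np.float64(382.33665675593807)) (np.float64(313.6718988114141), np.float64(364.56225176959987))
coupler (array([ 0.5857, -0.0344,  0.0272]), np.float64(2.5271539240064018e-05))
coupler (array([ 0.4808, -0.1147,  0.03  ]), np.float64(0.0001872252211706069))
{'pixel': [235.2, 304.3], 'score': 0.85}
{'pixel': [233.7, 346.9], 'score': 0.82}
{'pixel': [272.3, 304.6], 'score': 0.65}
{'pixel': [229.3, 490.5], 'score': 0.53}
{'pixel': [285.6, 377.6], 'score': 0.48}
```

View pics/s2.png

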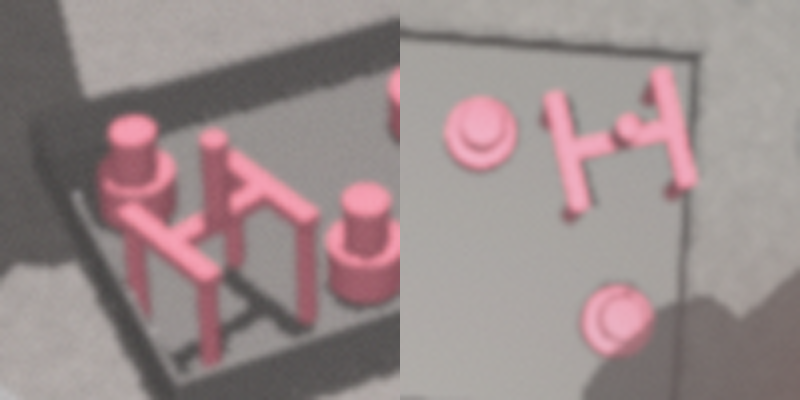

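The sprue prediction matches both fixed cameras within about 1 px. Runner is at (0.577,-0.110), yaw +13.4°, rail mid about (0.585,-0.329), yaw -3.3°. Grasping the runner.

Request:
move_arm(moves=[0.5,0.85,0.06,0,0,0.5,0.85,0.06,0,0,0.5,0.85,0.06,0,0,0.5,0.85,0.06,0,0,0.5,0.85,0.06,0,0])

```text
time_s: 5.9
eef_pos: [0.5735, -0.1551, 0.347]
tcp_rot: [0.704, 0.71, 0.001, -0.0]
ft_force: [1.1, 0.1, -0.4]
finger_gap: 0.518
grip_force: 0.0
```

Request:
move_arm(moves=[0.5,0.85,0.06,0,0,0.5,0,0,0.8,0,0.5,0,0,0.8,0,0.5,0,0,0.8,0,0.5,0,0,0,0])

```text
time_s: 6.52
eef_pos: [0.5746, -0.1053, 0.2003]
tcp_rot: [0.704, 0.71, -0.002, -0.003]
ft_force: [-0.2, 0.2, -0.1]
finger_gap: 0.499
grip_force: 0.0
```

Request:
move_arm(moves=[0.5,-0.08,0.03,0.8,0,0.5,0,0,0.8,0,0.5,0,0,0.42,0,0.5,0,0,0,0])

```text
time_s: 7.02
eef_pos: [0.5789, -0.1118, 0.0822]
tcp_rot: [0.704, 0.71, 0.0, -0.0]
ft_force: [0.8, -0.7, 0.3]
finger_gap: 0.502
grip_force: 0.0
```

Request:
move_arm(moves=[0.02,0,0,0,0,0.02,0,0,0,0,0.02,0,0,0,0,0.02,0,0,0,0,0.02,0,0,0,0], squeeze=25)

```text
time_s: 7.65
eef_pos: [0.5786, -0.1127, 0.0816]
tcp_rot: [0.705, 0.709, 0.0, 0.0]
ft_force: [-0.8, -0.1, 1.2]
finger_gap: 0.134
grip_force: 25.0
```

Request:
move_arm(moves=[0.02,0,0,-0.3,0,0.02,0,0,-0.8,0,0.02,0,0,-0.8,0,0.02,0,0,-0.8,0,0.02,0,0,-0.8,0])

```text
time_s: 8.28
eef_pos: [0.5781, -0.113, 0.2944]
tcp_rot: [0.705, 0.709, 0.0, 0.0]
ft_force: [0.4, 0.8, -0.5]
finger_gap: 0.133
grip_force: 25.0
```

Request:
move_arm(moves=[0.02,-0.7,0.02,0,0,0.02,-0.7,0.02,0,0,0.02,-0.7,0.02,0,0,0.02,-0.75,0.02,0,0,0.02,-0.7,0.02,0,0])

```text
time_s: 8.9
eef_pos: [0.5855, -0.3273, 0.2928]
tcp_rot: [0.705, 0.709, -0.0, 0.0]
ft_force: [0.8, 0.6, -0.5]
finger_gap: 0.133
grip_force: 25.0
```

Request:
move_arm(moves=[0.02,0,0,0,0.83,0.02,0,0,0,0.83,0.02,0,0,0,0,0.02,0,0,0,0])

```text
time_s: 9.4
eef_pos: [0.5858, -0.3255, 0.2921]
tcp_rot: [0.799, 0.601, -0.0, 0.0]
ft_force: [-0.7, -0.9, -1.9]
finger_gap: 0.132
grip_force: 25.0
```

```bash
python3 - <<'E'
from h import *
np.set_printoptions(precision=4,suppress=True)
s=arm.sense();print(s["eef_pos"],R.from_quat(s["tcp_rot"]).as_euler("xyz",True),s["q"])
a=cam("scene");t=cam("top");p=s["eef_pos"]
cv2.imwrite("pics/h1.png",np.hstack([cv2.resize(a["image"][170:370,50:250],None,fx=2,fy=2),cv2.resize(t["image"][170:270,440:540],None,fx=4,fy=4)]))
E
```

```text
[ 0.5858 -0.3255  0.2921] [179.9855   0.0117  73.9535] [-0.0824  0.5756  0.8821  1.3987 -0.443   1.372   0.5257]
```

View pics/h1.png

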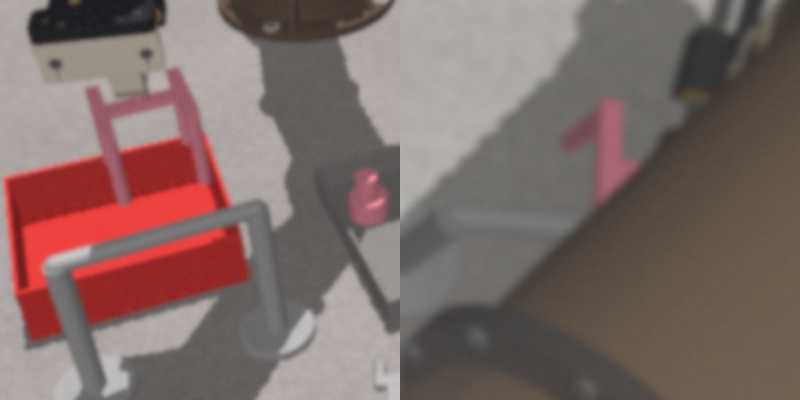

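The runner is held level and is roughly parallel to the rail. I'll descend until the feet are just above the bar and check with the wrist camera.

Request:
move_arm(moves=[0.02,0,0,0.4,0,0.02,0,0,0.4,0,0.02,0,0,0,0,0.02,0,0,0,0])

```text
time_s: 10.0
eef_pos: [0.5861, -0.3259, 0.2446]
tcp_rot: [0.8, 0.6, 0.0, 0.0]
ft_force: [0.1, 0.9, -0.1]
finger_gap: 0.133
grip_force: 25.0
```

```bash
python3 - <<'E'
from h import *
np.set_printoptions(precision=4,suppress=True)
s=arm.sense();print(s["eef_pos"],R.from_quat(s["tcp_rot"]).as_euler("xyz",True))
f=cam("wrist");cv2.imwrite("pics/w4.png",cv2.resize(f["image"][:400,200:460],None,fx=1.5,fy=1.5));print(f["T"])
# where axis line should appear
for y in(-.25,-.27,-.29,-.31): print(y,[proj(f,(x,y,.158)) for x in (.58+(y+.329)*.057,.586+(y+.329)*.057)])
E
```

```text
[ 0.5861 -0.3259  0.2446] [179.9434   0.0182  73.7975]
[[ 0.9603 -0.2702 -0.0701  0.6058]
 [-0.2791 -0.9282 -0.2459 -0.2604]
 [ 0.0014  0.2557 -0.9667  0.4027]
 [ 0.      0.      0.      1.    ]]
-0.25 [(np.float64(131.03142353856734), np.float64(280.80434429211584)), (np.float64(128.02226004597748), np.float64(290.69568571924793))]
-0.27 [(np.float64(165.32168108873446), np.float64(289.24144391223365)), (np.float64(162.4352607142363), np.float64(298.9416071600001))]
-0.29 [(np.float64(198.21544905071275), np.float64(297.334938012423)), (np.float64(195.44436735394453), np.float64(306.8511324816762))]
-0.31 [(np.float64(229.7963341684005), np.float64(305.1053979875227)), (np.float64(227.13377139525417), np.float64(314.44443533683585))]
```

View pics/w4.png

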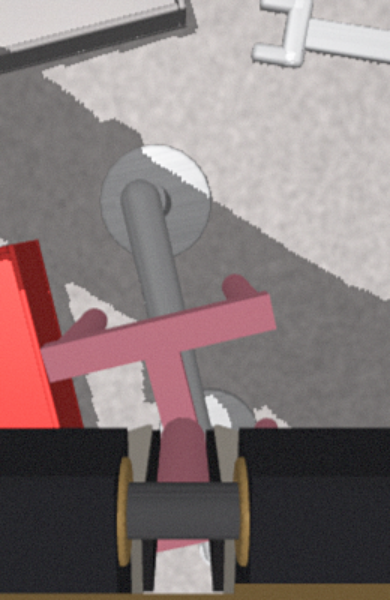

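The wrist view shows the rail crossing at crop (155,265), under the middle bar and between the legs. Rail x is about 0.587, within 1 mm of the TCP. Lowering.

Request:
move_arm(moves=[0.02,0,0.02,0.4,0,0.02,0,0,0.4,0,0.02,0,0,0.25,0,0.02,0,0,0,0])

```text
time_s: 10.55
eef_pos: [0.5868, -0.3258, 0.1802]
tcp_rot: [0.8, 0.6, -0.0, -0.0]
ft_force: [-0.9, 0.5, -0.2]
finger_gap: 0.136
grip_force: 25.0
```

Request:
move_arm(moves=[0.02,0,0,0.05,0,0.02,0,0,0,0])

```text
time_s: 10.8
eef_pos: [0.5873, -0.3262, 0.1782]
tcp_rot: [0.8, 0.6, 0.0, 0.0]
ft_force: [-0.4, 0.7, -2.0]
finger_gap: 0.134
grip_force: 25.0
```

Request:
move_arm(moves=[0.02,0,0,0.04,0,0.02,0,0,0,0])

```text
time_s: 11.05
eef_pos: [0.5873, -0.3262, 0.1756]
tcp_rot: [0.8, 0.6, 0.0, 0.0]
ft_force: [1.4, 0.1, 1.3]
finger_gap: 0.136
grip_force: 25.0
```

Request:
move_arm(moves=[0.02,0,0,0.02,0,0.02,0,0,0,0])

```text
time_s: 11.3
eef_pos: [0.5874, -0.3264, 0.1754]
tcp_rot: [0.8, 0.6, 0.001, 0.001]
ft_force: [-1.1, 1.7, 9.9]
finger_gap: 0.135
grip_force: 25.0
```

Request:
move_arm(moves=[0.2,0,0,0,0,0.3,0,0,0,0,0.4,0,0,0,0,0.4,0,0,0,0,0.4,0,0,0,0])

```text
time_s: 11.92
eef_pos: [0.587, -0.3259, 0.1738]
tcp_rot: [0.8, 0.6, -0.0, -0.0]
ft_force: [-0.0, -0.7, 0.6]
finger_gap: 0.4
grip_force: 0.0
```

Request:
move_arm(moves=[0.4,0,0,-0.2,0,0.4,0,0,-0.6,0,0.4,0,0,-0.8,0,0.4,0,0,-0.6,0,0.4,0,0,0,0])

```text
time_s: 12.55
eef_pos: [0.5878, -0.3275, 0.3101]
tcp_rot: [0.8, 0.6, 0.001, 0.003]
ft_force: [0.2, 0.7, -0.7]
finger_gap: 0.404
grip_force: 0.0
```

```bash
python3 - <<'E'
from h import *
np.set_printoptions(precision=4,suppress=True)
s=arm.sense();print(s["eef_pos"],R.from_quat(s["tcp_rot"]).as_euler("xyz",True))
f=cam("wrist");a=cam("scene");cv2.imwrite("pics/h2.png",np.hstack([cv2.resize(f["image"][:400,180:480],(300,400)),cv2.resize(a["image"][170:370,50:250],None,fx=2,fy=2)]))
print(f["T"])
E
```

```text
[ 0.5878 -0.3275  0.3101] [179.6577   0.0846  73.7397]
[[ 0.96   -0.2723 -0.066   0.6068]
 [-0.2801 -0.9273 -0.2483 -0.2616]
 [ 0.0064  0.2569 -0.9664  0.4681]
 [ 0.      0.      0.      1.    ]]
```

View pics/h2.png

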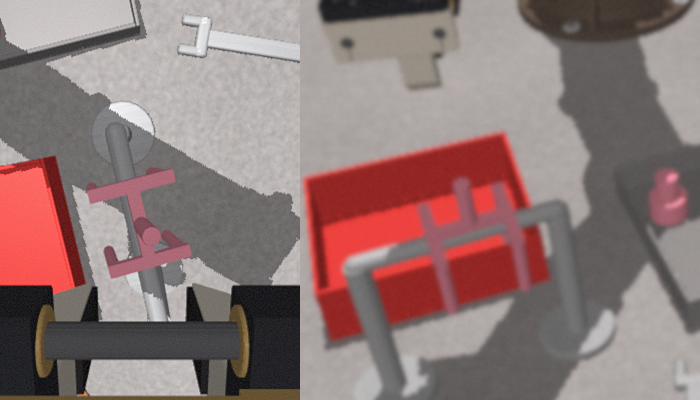

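The runner hangs on the rail near its middle: wrist crop around (135,220), scene crop bars across the rail at (470,225). Next, the couplers.

Request:
move_arm(moves=[0.5,0,0,0,-0.81,0.5,0,0,0,-0.81,0.5,0,0,0,0])

```text
time_s: 13.02
eef_pos: [0.5866, -0.3256, 0.305]
tcp_rot: [0.708, 0.707, -0.0, -0.001]
ft_force: [-0.7, 0.8, -0.3]
finger_gap: 0.495
grip_force: 0.0
```

Request:
move_arm(moves=[0.5,0.89,-0.16,0,0,0.5,0.89,-0.16,0.2,0,0.5,0.89,-0.16,0.2,0,0.5,0.89,-0.16,0.3,0,0.5,0.89,-0.16,0.3,0])

```text
time_s: 13.65
eef_pos: [0.5384, -0.057, 0.245]
tcp_rot: [0.709, 0.706, -0.0, -0.0]
ft_force: [1.0, 1.4, 0.6]
finger_gap: 0.505
grip_force: 0.0
```

Request:
move_arm(moves=[0.5,0,0,0,0,0.5,0,0,0,0])

```text
time_s: 13.9
eef_pos: [0.5391, -0.0592, 0.2458]
tcp_rot: [0.708, 0.706, -0.0, 0.0]
ft_force: [0.5, -0.9, 0.9]
finger_gap: 0.501
grip_force: 0.0
```

```bash
cat >> h.py <<'E'
def look():
    np.set_printoptions(precision=4,suppress=True)
    s=arm.sense();print(s["eef_pos"],R.from_quat(s["tcp_rot"]).as_euler("xyz",True))
    f=cam("wrist")
    k,l,st,c=cv2.connectedComponentsWithStats(pink(f))
    for i in range(1,k):
        x,y,w,h,n=st[i]
        if n>300: # bbox bottom edge belongs to body's rim; report centroid-of-blob and the box
            print(st[i],atz(f,c[i][::-1],0.032)[:2],"width mm",1000*np.linalg.norm(atz(f,(c[i][1],x),.025)-atz(f,(c[i][1],x+w),.025)))
    return f
E
python3 -c "
from h import *
look()"
```

```text
[ 0.5391 -0.0592  0.2458] [-179.9808    0.0301   89.8502]
[ 342   56   54   57 1491] [0.5857 0.0525] width mm 47.14027633450041
[247  67  37  35 309] [0.4982 0.0497] width mm 32.372890835466194
[ 349  165   45   44 1548] [ 0.5849 -0.0337] width mm 41.77096966963091
[ 241  244   42   44 1415] [ 0.4821 -0.1089] width mm 41.02152419869399
```

```bash
cat >> h.py <<'E'
from scipy.optimize import minimize
A_=np.linspace(0,2*np.pi,48,endpoint=False)
def sil(f,x,y,z0,D,box,sc=4):
    c0,r0,w,h=box; m=np.zeros((h*sc,w*sc),np.uint8)
    for d,za,zb in((D,0,.026),(.024,.026,.052)):
        P=np.array([proj(f,(x+d/2*np.cos(a),y+d/2*np.sin(a),z0+z)) for z in(za,zb) for a in A_])
        q=np.stack([(P[:,1]-c0+.5)*sc,(P[:,0]-r0+.5)*sc],1)
        cv2.fillConvexPoly(m,cv2.convexHull(q.astype(np.float32)).astype(np.int32),1)
    return m
def fit(f,xy,z0=.004):
    "fit coupler silhouette near xy; returns {D:(x,y,iou)}"
    im=f["image"].astype(int); pk=((im[...,2]-im[...,1]>18)&(im[...,2]-im[...,0]>8)).astype(np.uint8)
    r,c=proj(f,(*xy,z0+.025)); box=(max(0,int(c)-60),max(0,int(r)-60),120,120)
    sub=pk[box[1]:box[1]+120,box[0]:box[0]+120]
    k,l,st,cc=cv2.connectedComponentsWithStats(sub); i=1+np.argmax(st[1:,4]-200*np.hypot(*(cc[1:]-60).T)/20)
    sub=(l==i).astype(np.uint8); h,w=sub.shape; box=(*box[:2],w,h)
    big=cv2.resize(sub,None,fx=4,fy=4,interpolation=0)
    out={}
    for D in(.04,.046):
        def cost(p):
            m=sil(f,p[0],p[1],z0,D,box); return -(m&big).sum()/(m|big).sum()
        b=minimize(cost,xy,method="Nelder-Mead",options=dict(initial_simplex=[xy,(xy[0]+.006,xy[1]),(xy[0],xy[1]+.006)],xatol=1e-4,fatol=1e-4))
        out[D]=(round(b.x[0],4),round(b.x[1],4),round(-b.fun,3))
    return out
E
python3 - <<'E'
from h import *
f=cam("wrist")
for xy in((.583,.0535),(.493,.055),(.585,-.034),(.482,-.113)): print(fit(f,xy))
t=cam("top")
for xy in((.583,.0535),(.493,.055),(.585,-.034),(.482,-.113)): print("top",fit(t,xy))
E
```

```text
{0.04: (np.float64(0.6318), np.float64(0.0617), np.float64(-0.0)), 0.046: (np.float64(0.6318), np.float64(0.0617), np.float64(-0.0))}
{0.04: (np.float64(0.5417), np.float64(0.0632), np.float64(-0.0)), 0.046: (np.float64(0.5417), np.float64(0.0632), np.float64(-0.0))}
{0.04: (np.float64(0.5932), np.float64(0.0147), np.float64(-0.0)), 0.046: (np.float64(0.5932), np.float64(0.0147), np.float64(-0.0))}
{0.04: (np.float64(0.5308), np.float64(-0.1048), np.float64(-0.0)), 0.046: (np.float64(0.5308), np.float64(-0.1048), np.float64(-0.0))}
top {0.04: (np.float64(0.6318), np.float64(0.0617), np.float64(-0.0)), 0.046: (np.float64(0.6318), np.float64(0.0617), np.float64(-0.0))}
top {0.04: (np.float64(0.5282), np.float64(0.01), np.float64(-0.0)), 0.046: (np.float64(0.5282), np.float64(0.01), np.float64(-0.0))}
top {0.04: (np.float64(0.585), np.float64(-0.034), np.float64(-0.0)), 0.046: (np.float64(0.585), np.float64(-0.034), np.float64(-0.0))}
top {0.04: (np.float64(0.482), np.float64(-0.113), np.float64(-0.0)), 0.046: (np.float64(0.482), np.float64(-0.113), np.float64(-0.0))}h.py:56: RuntimeWarning: overflow encountered in scalar negative
  m=sil(f,p[0],p[1],z0,D,box); return -(m&big).sum()/(m|big).sum()
```

Unsigned negation overflow; I'll fix that.

```bash
sed -i 's/return -(m&big).sum()\/(m|big).sum()/return -float((m\&big).sum())\/float((m|big).sum())/' h.py
python3 - <<'E'
from h import *
f=cam("wrist");t=cam("top")
for xy in((.583,.0535),(.493,.055),(.585,-.034),(.482,-.113)):
    for g in(f,t): print([(D,*map(float,v)) for D,v in fit(g,xy).items()])
E
```

```text
[(0.04, 0.5816, 0.056, 0.787), (0.046, 0.5811, 0.0535, 0.977)]
[(0.04, 0.5788, 0.0546, 0.706), (0.046, 0.5792, 0.0545, 0.914)]
[(0.04, 0.491, 0.0582, 0.791), (0.046, 0.4919, 0.056, 0.974)]
[(0.04, 0.4902, 0.0614, 0.778), (0.046, 0.4903, 0.0586, 0.846)]
[(0.04, 0.5861, -0.0349, 0.974), (0.046, 0.5845, -0.0366, 0.763)]
[(0.04, 0.585, -0.034, 0.0), (0.046, 0.585, -0.034, 0.0)]
[(0.04, 0.4808, -0.1133, 0.933), (0.046, 0.4822, -0.115, 0.756)]
[(0.04, 0.482, -0.113, 0.0), (0.046, 0.482, -0.113, 0.0)]
```

Sizes and positions are confirmed (IoU about 0.97). Grasping the oversize coupler at (0.581,0.0535).

Request:
move_arm(moves=[0.5,0.94,0.35,0,0,0.5,0.94,0.35,0,0,0.5,0,0,0.9,0,0.5,0,0,0.9,0,0.5,0,0,0.9,0])

```text
time_s: 14.78
eef_pos: [0.5817, 0.0533, 0.0825]
tcp_rot: [0.708, 0.706, 0.0, 0.0]
ft_force: [1.6, 0.2, 0.9]
finger_gap: 0.497
grip_force: 0.0
```

Request:
move_arm(moves=[0.5,0,0,0.5,0,0.5,0,0,0.3,0,0.5,0,0,0,0])

```text
time_s: 15.15
eef_pos: [0.5811, 0.0533, 0.0354]
tcp_rot: [0.708, 0.707, -0.001, -0.0]
ft_force: [0.4, -1.5, 1.0]
finger_gap: 0.497
grip_force: 0.0
```

Request:
move_arm(moves=[0.1,0,0,0,0,0.1,0,0,0,0,0.1,0,0,0,0,0.1,0,0,0,0], squeeze=25)

```text
time_s: 15.65
eef_pos: [0.5819, 0.054, 0.0369]
tcp_rot: [0.707, 0.707, 0.001, 0.0]
ft_force: [-1.6, 0.2, 7.6]
finger_gap: 0.254
grip_force: 25.0
```

Request:
move_arm(moves=[0.1,0,0,-0.6,0,0.1,0,0,-0.9,0,0.1,0,0,-0.9,0,0.1,0,0,-0.9,0,0.1,0,0,-0.9,0])

```text
time_s: 16.27
eef_pos: [0.5809, 0.0538, 0.2899]
tcp_rot: [0.707, 0.707, 0.0, -0.0]
ft_force: [1.4, -0.0, -1.2]
finger_gap: 0.254
grip_force: 25.0
```

Request:
move_arm(moves=[0.1,0.65,-0.55,0,0,0.1,0.65,-0.55,0,0,0.1,0.65,-0.55,0,0,0.1,0.65,-0.55,0,0,0.1,0,0,0,0])

```text
time_s: 16.9
eef_pos: [0.4465, 0.2138, 0.2877]
tcp_rot: [0.705, 0.71, -0.0, -0.001]
ft_force: [0.3, -1.0, -0.4]
finger_gap: 0.253
grip_force: 25.0
```

```bash
python3 - <<'E'
from h import *
np.set_printoptions(precision=4,suppress=True)
s=arm.sense();print(s["eef_pos"],R.from_quat(s["tcp_rot"]).as_euler("xyz",True))
f=cam("wrist");cv2.imwrite("pics/w5.png",f["image"][:400]);print(proj(f,(.4478,.3352,.18)));print(f["T"].tolist())
E
```

```text
[0.4465 0.2138 0.2877] [-179.8992   -0.0931   90.4002]
(np.float64(46.72098051281495), np.float64(324.2842749334206))
[[0.9999752375822787, 0.007030123457034235, 0.00031872627957687063, 0.4470115895992824], [0.00688058583445676, -0.9671910867862862, -0.25395680573620133, 0.2816598559836096], [-0.001477078480348194, 0.25395271017521925, -0.967215508164453, 0.4459731860037424], [0.0, 0.0, 0.0, 1.0]]
```

View pics/w5.png

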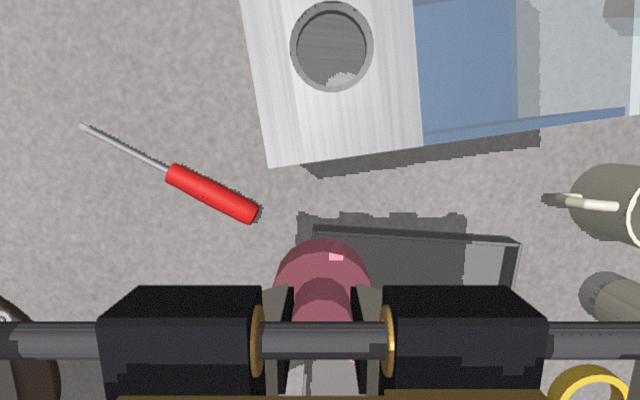

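w5: the bore rim spans cols 290–374 and rows 2–91, so its centre is (332,46). The held coupler body is at (323,275).

```bash
python3 - <<'E'
from h import *
np.set_printoptions(precision=4,suppress=True)
s=arm.sense();f=cam("wrist");t=cam("top");sc=cam("scene")
b=atz(f,(46.3,332),.18);print("bore",b,[atz(f,rc,.18) for rc in((46,290),(46,374),(2,332),(91,332))])
print("scene px",proj(sc,b),"top px",proj(t,b))
print(tri([ray(f,(46.3,332)),ray(sc,(149.5,405))]),tri([ray(f,(46.3,332)),ray(t,(284.5,158))]))
p=s["eef_pos"];print(p,fit(f,(p[0],p[1]),p[2]-.033))
im=f["image"].astype(int);print(im[200:290:6,322])
for n,g,(r,c) in(("s",sc,(149,405)),("t",t,(285,158))):
    v=g["image"][int(r)-14:int(r)+15,int(c)-20:int(c)+21].max(2); m=(v<125).astype(np.uint8)
    k,l,st,cc=cv2.connectedComponentsWithStats(m);i=l[14,20];print(n,i,st[i],cc[i]+(c-20,r-14))
E
```

```text
bore [0.4546 0.3332 0.18  ] [array([0.4294, 0.3333, 0.18  ]), array([0.4797, 0.3335, 0.18  ]), array([0.4543, 0.357 , 0.18  ]), array([0.4548, 0.3081, 0.18  ])]
scene px (np.float64(148.70023591804414), np.float64(405.22388889346576)) top px (np.float64(281.5519097301057), np.float64(159.18645648425223))
(array([0.4544, 0.3334, 0.1779]), np.float64(0.00030305692096221275)) (array([0.4516, 0.334 , 0.1811]), np.float64(0.0030717690984418127))
[0.4481 0.2116 0.288 ] {0.04: (np.float64(0.4488), np.float64(0.2244), np.float64(0.806)), 0.046: (np.float64(0.4487), np.float64(0.2249), np.float64(0.714))}
[[171 171 177]
 [174 174 180]
 [166 167 171]
 [117 114 120]
 [ 65  66  68]
 [ 93  91  92]
 [ 86  89  90]
 [ 83  71 115]
 [ 81  71 115]
 [107  96 158]
 [110  95 158]
 [107  95 159]
 [106  96 156]
 [ 76  66 112]
 [ 80  69 115]]
s 3 [12 13 17  6 86] [405.0814 150.3953]
t 1 [  0   0  41  29 988] [155.3745 284.3168]
```

```bash
python3 - <<'E'
from h import *
np.set_printoptions(precision=4,suppress=True)
s=arm.sense();f=cam("wrist")
im=f["image"].astype(int);col=im[225:260,322];r=225+int(np.argmax((col[:,2]-col[:,1])>20));print(r)
row=im[262];m=np.where((row[:,2]-row[:,1])>20)[0];m=m[(m>250)&(m<400)];print(m.min(),m.max())
print(s["eef_pos"],atz(f,(r-.5,322),s["eef_pos"][2]-.033)[:2]-(0,.023))
E
```

```text
238
280 362
[0.45   0.2088 0.2881] [0.451  0.2076]
```

```bash
cat >> h.py <<'E'
def bore(f,guess=(.4535,.334)):
    "rim circle: maximise radial gradient over x,y,r"
    g=cv2.GaussianBlur(cv2.cvtColor(f["image"],cv2.COLOR_BGR2GRAY),(0,0),1).astype(np.float32)
    def samp(x,y,r,z):
        P=np.array([proj(f,(x+r*np.cos(a),y+r*np.sin(a),z)) for a in A_]).astype(np.float32)
        ok=(P[:,0]>1)&(P[:,0]<478)
        return cv2.remap(g,P[None,:,1],P[None,:,0],1)[0],ok
    def c(p):
        a,k=samp(p[0],p[1],.0270,.18);b,_=samp(p[0],p[1],.0245,.18);return -float((a-b)[k].mean())
    best=min((minimize(c,(guess[0]+i,guess[1]+j),method="Nelder-Mead",options=dict(initial_simplex=[(guess[0]+i,guess[1]+j),(guess[0]+i+.003,guess[1]+j),(guess[0]+i,guess[1]+j+.003)])) for i in(-.004,0,.004) for j in(-.004,0,.004)),key=lambda b:b.fun)
    return best.x.round(4),round(-best.fun,1)
E
python3 - <<'E'
from h import *
for _ in range(2):
    s=arm.sense();f=cam("wrist");print(s["eef_pos"],bore(f))
print(bore(cam("scene")))
E
```

```text
[0.45012867 0.20864681 0.28808705] (array([0.4521, 0.3352]), np.float64(58.1))
[0.45014746 0.20864052 0.28802707] (array([0.4522, 0.3352]), np.float64(58.0))
(array([0.4542, 0.3329]), np.float64(11.3))
```

Request:
move_arm(moves=[0.1,0.71,0.01,0,0,0.1,0.71,0.01,0,0,0.1,0.71,0.01,0,0,0.1,0,0,0,0,0.1,0,0,0,0])

```text
time_s: 17.92
eef_pos: [0.4518, 0.3366, 0.2877]
tcp_rot: [0.708, 0.706, -0.0, 0.0]
ft_force: [0.1, -0.6, -1.0]
finger_gap: 0.251
grip_force: 25.0
```

Request:
move_arm(moves=[0.1,0,0,0.5,0,0.1,0,0,0.5,0,0.1,0,0,0.15,0,0.1,0,0,0,0,0.1,0,0,0,0])

```text
time_s: 18.55
eef_pos: [0.4521, 0.3377, 0.2202]
tcp_rot: [0.708, 0.707, 0.001, 0.0]
ft_force: [0.4, 0.1, -0.4]
finger_gap: 0.252
grip_force: 25.0
```

Request:
move_arm(moves=[0.1,-0.02,0,0.08,0,0.1,0,0,0,0,0.1,0,0,0,0])

```text
time_s: 18.92
eef_pos: [0.4512, 0.3366, 0.2143]
tcp_rot: [0.707, 0.707, 0.0, -0.0]
ft_force: [0.1, -0.2, -0.8]
finger_gap: 0.251
grip_force: 25.0
```

Request:
move_arm(moves=[0.1,0,0,0.07,0,0.1,0,0,0,0,0.1,0,0,0,0])

```text
time_s: 19.3
eef_pos: [0.4517, 0.337, 0.2119]
tcp_rot: [0.707, 0.707, 0.001, -0.001]
ft_force: [-6.1, -2.0, 19.5]
finger_gap: 0.258
grip_force: 25.0
```

Contact at 19 N with the bottom at the mouth: it's oversize, as measured. On to the bin.

Request:
move_arm(moves=[0.1,0,0,-0.2,0,0.1,0,0,-0.7,0,0.1,-0.4,-0.05,-0.6,0,0.1,-0.9,-0.09,0,0,0.1,-0.9,-0.09,0,0])

```text
time_s: 19.92
eef_pos: [0.4375, 0.2032, 0.3005]
tcp_rot: [0.707, 0.707, 0.001, 0.0]
ft_force: [-0.3, -0.3, 0.2]
finger_gap: 0.253
grip_force: 25.0
```

Request:
move_arm(moves=[0.1,-0.9,-0.09,0,0,0.1,-0.9,-0.09,0,0,0.1,-0.9,-0.09,0,0,0.1,-0.9,-0.09,0,0,0.1,-0.9,-0.09,0,0])

```text
time_s: 20.55
eef_pos: [0.4099, -0.0674, 0.3002]
tcp_rot: [0.707, 0.707, 0.001, -0.0]
ft_force: [2.0, 0.6, -0.6]
finger_gap: 0.256
grip_force: 25.0
```

Request:
move_arm(moves=[0.1,-0.9,-0.09,0,0,0.1,-0.9,-0.09,0,0,0.1,-0.9,-0.09,0,0,0.1,-0.9,0,0,0,0.1,0,0,0,0])

```text
time_s: 21.18
eef_pos: [0.3921, -0.2758, 0.3009]
tcp_rot: [0.711, 0.703, -0.002, 0.001]
ft_force: [0.9, 0.6, 0.1]
finger_gap: 0.251
grip_force: 25.0
```

Request:
move_arm(moves=[0.1,-0.3,0.1,0.5,0,0.1,0,0,0.9,0,0.1,0,0,0.9,0,0.1,0,0,0.9,0,0.1,0,0,0.7,0])

```text
time_s: 21.8
eef_pos: [0.4007, -0.2866, 0.0649]
tcp_rot: [0.707, 0.707, -0.0, -0.001]
ft_force: [1.0, 0.1, -0.1]
finger_gap: 0.254
grip_force: 25.0
```

Request:
move_arm(moves=[0.1,0,0,0.3,0,0.1,0,0,0.1,0,0.5,0,0,0,0,0.5,0,0,0,0,0.5,0,0,0,0])

```text
time_s: 22.42
eef_pos: [0.4011, -0.2884, 0.0434]
tcp_rot: [0.707, 0.707, 0.0, 0.001]
ft_force: [0.4, -1.5, -0.8]
finger_gap: 0.49
grip_force: 0.0
```

Request:
move_arm(moves=[0.5,0,0,-0.7,0,0.5,0,0,-0.9,0,0.5,0,0,-0.9,0,0.5,0,0,-0.9,0,0.5,0,0,0,0])

```text
time_s: 23.05
eef_pos: [0.402, -0.2897, 0.2503]
tcp_rot: [0.708, 0.707, 0.001, 0.003]
ft_force: [0.6, -0.8, -1.0]
finger_gap: 0.501
grip_force: 0.0
```

```bash
python3 - <<'E'
from h import *
s=arm.sense();f=cam("wrist")
print(s["eef_pos"]);cv2.imwrite("pics/w6.png",f["image"])
E
```

```text
[ 0.40204877 -0.2897303   0.25030694]
```

Request:
move_arm(moves=[0.5,0.63,0.66,0,0,0.5,0.63,0.66,0,0,0.5,0,0,0,0,0.5,0,0,0,0])

```text
time_s: 23.6
eef_pos: [0.4788, -0.2128, 0.2457]
tcp_rot: [0.708, 0.707, -0.001, -0.001]
ft_force: [0.0, 0.3, -0.3]
finger_gap: 0.5
grip_force: 0.0
```

```bash
python3 - <<'E'
from h import *
s=arm.sense();f=cam("wrist")
print(s["eef_pos"],s["tcp_rot"])
for xy in((.4808,-.1133),(.586,-.035)): print(fit(f,xy)[.04])
E
```

```text
[ 0.47882353 -0.21277992  0.24570813] [ 7.07642165e-01  7.06570208e-01 -8.73456032e-04 -5.87126799e-04]
(np.float64(0.4809), np.float64(-0.1134), np.float64(0.976))
(np.float64(0.5863), np.float64(-0.0341), np.float64(0.98))
```

Request:
move_arm(moves=[0.5,0.83,0.02,0,0,0.5,0.83,0.02,0,0,0.5,0,0,0.9,0,0.5,0,0,0.9,0,0.5,0,0,0.9,0])

```text
time_s: 24.28
eef_pos: [0.4816, -0.1138, 0.0832]
tcp_rot: [0.708, 0.706, 0.0, 0.0]
ft_force: [1.2, 1.8, -0.0]
finger_gap: 0.501
grip_force: 0.0
```

Request:
move_arm(moves=[0.5,0,0,0.5,0,0.5,0,0,0.27,0,0.5,0,0,0,0])

```text
time_s: 24.65
eef_pos: [0.4817, -0.1139, 0.0382]
tcp_rot: [0.708, 0.706, -0.0, -0.0]
ft_force: [-0.2, 1.1, 0.8]
finger_gap: 0.5
grip_force: 0.0
```

Request:
move_arm(moves=[0.1,0,0,0,0,0.1,0,0,0,0,0.1,0,0,0,0,0.1,0,0,0,0])

```text
time_s: 25.15
eef_pos: [0.4828, -0.1131, 0.039]
tcp_rot: [0.707, 0.707, 0.0, 0.0]
ft_force: [-1.8, 0.0, 6.3]
finger_gap: 0.252
grip_force: 25.0
```

Request:
move_arm(moves=[0.1,0,0,-0.6,0,0.1,0,0,-0.9,0,0.1,0,0,-0.9,0,0.1,0,0,-0.9,0,0.1,0,0,-0.9,0])

```text
time_s: 25.78
eef_pos: [0.4819, -0.1129, 0.2921]
tcp_rot: [0.708, 0.707, -0.0, -0.0]
ft_force: [1.8, 1.3, -0.3]
finger_gap: 0.25
grip_force: 25.0
```

Request:
move_arm(moves=[0.1,0.91,-0.085,0,0,0.1,0.91,-0.085,0,0,0.1,0.91,-0.085,0,0,0.1,0.91,-0.085,0,0,0.1,0.91,-0.085,0,0])

```text
time_s: 26.4
eef_pos: [0.4565, 0.1619, 0.2905]
tcp_rot: [0.707, 0.707, 0.0, -0.0]
ft_force: [0.9, 0.0, -0.4]
finger_gap: 0.253
grip_force: 25.0
```

Request:
move_arm(moves=[0.1,0.91,-0.085,0,0,0.1,0,0,0,0,0.1,0,0,0,0,0.1,0,0,0,0])

```text
time_s: 26.9
eef_pos: [0.4524, 0.2131, 0.2904]
tcp_rot: [0.708, 0.706, -0.0, -0.0]
ft_force: [-0.3, -0.2, -0.5]
finger_gap: 0.253
grip_force: 25.0
```

```bash
cat >> h.py <<'E'
def held(dz,D):
    s=arm.sense();f=cam("wrist");p=s["eef_pos"]
    print(p.round(4) if hasattr(p,'round') else p,R.from_quat(s["tcp_rot"]).as_euler("xyz",True).round(2),bore(f,(.4525,.335)))
    r0,c0=proj(f,(p[0],p[1]+D/2,p[2]-dz)); c=int(c0)
    im=f["image"].astype(int);a=int(r0)-20;col=im[a:a+45,c-2:c+3].mean(1);r=a+int(np.argmax((col[:,2]-col[:,1])>20))
    row=im[r+22];m=np.where((row[:,2]-row[:,1])>20)[0];m=m[abs(m-c)<60]
    print("held at",atz(f,(r-.5,(m.min()+m.max())/2),p[2]-dz)[:2]-(0,D/2),m.min(),m.max())
E
python3 -c "
from h import *
held(.035,.04)"
```

```text
[0.4524 0.2131 0.2904] [-1.7999e+02 -1.0000e-02  8.9780e+01] (array([0.452 , 0.3351]), np.float64(59.3))
held at [0.4528868 0.2123815] 286 356
```

Request:
move_arm(moves=[0.1,0.68,-0.007,0,0,0.1,0.68,-0.007,0,0,0.1,0.68,-0.007,0,0,0.1,0,0,0,0,0.1,0,0,0,0])

```text
time_s: 27.58
eef_pos: [0.4516, 0.3355, 0.2903]
tcp_rot: [0.708, 0.706, -0.0, 0.0]
ft_force: [1.9, -1.5, -1.1]
finger_gap: 0.256
grip_force: 25.0
```

Request:
move_arm(moves=[0.1,0,0,0.5,0,0.1,0,0,0.5,0,0.1,0,0,0.15,0,0.1,0,0,0,0,0.1,0,0,0,0])

```text
time_s: 28.2
eef_pos: [0.4518, 0.3369, 0.2224]
tcp_rot: [0.708, 0.706, 0.001, 0.0]
ft_force: [-0.7, -0.7, -0.8]
finger_gap: 0.252
grip_force: 25.0
```

Request:
move_arm(moves=[0.1,-0.018,0,0.1,0,0.1,0,0,0.06,0,0.1,0,0,0.04,0,0.1,0,0,0,0,0.1,0,0,0,0])

```text
time_s: 28.82
eef_pos: [0.4512, 0.3359, 0.2093]
tcp_rot: [0.708, 0.707, -0.0, 0.0]
ft_force: [0.0, 0.8, 0.5]
finger_gap: 0.251
grip_force: 25.0
```

Request:
move_arm(moves=[0.1,0,0,0.07,0,0.1,0,0,0.07,0,0.1,0,0,0,0])

```text
time_s: 29.2
eef_pos: [0.4508, 0.3358, 0.2004]
tcp_rot: [0.708, 0.707, -0.0, 0.0]
ft_force: [0.2, 0.1, -1.0]
finger_gap: 0.254
grip_force: 25.0
```

Sliding in freely, so release. Then on to the second good coupler at (0.586,-0.034).

Request:
move_arm(moves=[0.5,0,0,0,0,0.5,0,0,0,0,0.5,0,0,0,0,0.5,0,0,0,0,0.5,0,0,-0.5,0])

```text
time_s: 29.82
eef_pos: [0.4498, 0.3355, 0.2296]
tcp_rot: [0.708, 0.707, -0.002, -0.0]
ft_force: [0.0, -0.3, 1.7]
finger_gap: 0.502
grip_force: 0.0
```

Request:
move_arm(moves=[0.5,0,0,-0.6,0,0.5,-0.87,0.4,0,0,0.5,-0.87,0.4,0,0,0.5,-0.87,0.4,0,0,0.5,-0.87,0.4,0,0])

```text
time_s: 30.45
eef_pos: [0.5474, 0.1256, 0.2671]
tcp_rot: [0.707, 0.707, 0.0, 0.0]
ft_force: [0.3, 1.1, -0.3]
finger_gap: 0.501
grip_force: 0.0
```

Request:
move_arm(moves=[0.5,-0.87,0.36,0,0,0.5,-0.87,0.2,0,0,0.5,-0.87,0,0,0,0.5,-0.87,0,0,0,0.5,0,0,0,0])

```text
time_s: 31.08
eef_pos: [0.5791, -0.0876, 0.2677]
tcp_rot: [0.711, 0.704, -0.0, 0.001]
ft_force: [-0.8, -0.1, 0.5]
finger_gap: 0.501
grip_force: 0.0
```

Request:
move_arm(moves=[0.5,0,0,0,0,0.5,0,0,0,0])

```text
time_s: 31.32
eef_pos: [0.5804, -0.0801, 0.2667]
tcp_rot: [0.707, 0.708, -0.0, -0.0]
ft_force: [-0.5, 0.8, -0.3]
finger_gap: 0.501
grip_force: 0.0
```

```bash
python3 - <<'E'
from h import *
s=arm.sense();f=cam("wrist");print(s["eef_pos"],s["tcp_rot"])
for xy,D in(((.586,-.034),.04),((.581,.0535),.046),((.492,.056),.046)):
    try: print(fit(f,xy)[D])
    except Exception as e: print(e)
a=cam("scene")["image"];t=cam("top")["image"]
cv2.imwrite("pics/m1.png",np.hstack([cv2.resize(a[130:330,40:240],None,fx=2,fy=2),cv2.resize(a[130:330,330:530],None,fx=2,fy=2)]))
E
```

```text
[ 0.58037737 -0.08007025  0.26666134] [ 7.06688082e-01  7.07525180e-01 -1.13987978e-04 -2.49350116e-04]
(np.float64(0.5858), np.float64(-0.0348), np.float64(0.975))
attempt to get argmax of an empty sequence
(np.float64(0.4918), np.float64(0.056), np.float64(0.97))
```

View pics/m1.png

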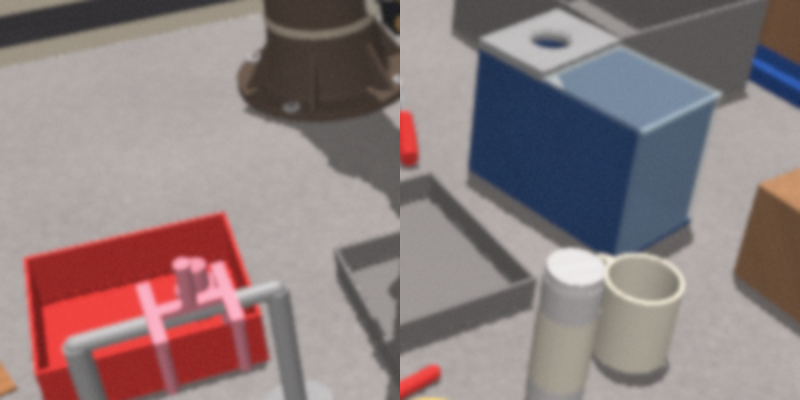

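The bore is empty (coupler dropped), a coupler head shows in the bin behind the sprue (200,270), and the runner is still hung.

Request:
move_arm(moves=[0.5,0.75,0.09,0,0,0.5,0,0,0.9,0,0.5,0,0,0.9,0,0.5,0,0,0.9,0,0.5,0,0,0.5,0])

```text
time_s: 32.1
eef_pos: [0.5843, -0.0357, 0.0722]
tcp_rot: [0.707, 0.707, -0.001, -0.001]
ft_force: [0.9, 0.2, 0.7]
finger_gap: 0.503
grip_force: 0.0
```

Request:
move_arm(moves=[0.5,0,0,0.4,0,0.5,0,0,0.2,0,0.5,0,0,0,0])

```text
time_s: 32.48
eef_pos: [0.5854, -0.0366, 0.0386]
tcp_rot: [0.707, 0.707, -0.0, -0.0]
ft_force: [-0.1, 0.1, -0.2]
finger_gap: 0.506
grip_force: 0.0
```

Request:
move_arm(moves=[0.1,0,0,0,0,0.1,0,0,0,0,0.1,0,0,0,0,0.1,0,0,0,0])

```text
time_s: 32.98
eef_pos: [0.586, -0.0369, 0.0395]
tcp_rot: [0.708, 0.707, 0.0, 0.0]
ft_force: [-1.5, 0.4, 5.2]
finger_gap: 0.253
grip_force: 25.0
```

Request:
move_arm(moves=[0.1,0,0,-0.6,0,0.1,0,0,-0.9,0,0.1,0,0,-0.9,0,0.1,0,0,-0.9,0,0.1,0,0,-0.9,0])

```text
time_s: 33.6
eef_pos: [0.5852, -0.0368, 0.2926]
tcp_rot: [0.708, 0.707, -0.0, -0.0]
ft_force: [1.0, -0.2, -1.5]
finger_gap: 0.25
grip_force: 25.0
```

Request:
move_arm(moves=[0.1,0.83,-0.447,0,0,0.1,0.83,-0.447,0,0,0.1,0.83,-0.447,0,0,0.1,0.83,-0.447,0,0,0.1,0.83,-0.447,0,0])

```text
time_s: 34.22
eef_pos: [0.4505, 0.2138, 0.2908]
tcp_rot: [0.708, 0.707, -0.0, -0.0]
ft_force: [1.0, 1.2, 0.5]
finger_gap: 0.251
grip_force: 25.0
```

Request:
move_arm(moves=[0.1,0,0,0,0,0.1,0,0,0,0,0.1,0,0,0,0])

```text
time_s: 34.6
eef_pos: [0.4524, 0.2108, 0.291]
tcp_rot: [0.709, 0.706, -0.0, 0.0]
ft_force: [0.5, -0.2, -1.4]
finger_gap: 0.253
grip_force: 25.0
```

```bash
python3 -c "
from h import *
held(.0352,.04)"
```

```text
[0.4524 0.2108 0.291 ] [1.7999e+02 2.0000e-02 8.9770e+01] (array([0.4521, 0.3352]), np.float64(58.4))
held at [0.45271652 0.21259499] 285 356
```

Request:
move_arm(moves=[0.1,0.68,-0.007,0,0,0.1,0.68,-0.007,0,0,0.1,0.68,-0.007,0,0,0.1,0,0,0,0,0.1,0,0,0,0])

```text
time_s: 35.28
eef_pos: [0.4515, 0.3331, 0.2908]
tcp_rot: [0.708, 0.706, -0.0, 0.0]
ft_force: [-1.1, -0.6, -0.8]
finger_gap: 0.25
grip_force: 25.0
```

Request:
move_arm(moves=[0.1,0,0,0.5,0,0.1,0,0,0.5,0,0.1,0,0,0.15,0,0.1,0,0,0,0,0.1,0,0,0,0])

```text
time_s: 35.9
eef_pos: [0.4515, 0.3346, 0.223]
tcp_rot: [0.708, 0.706, 0.001, 0.0]
ft_force: [0.1, 0.3, -1.4]
finger_gap: 0.257
grip_force: 25.0
```

Request:
move_arm(moves=[0.1,-0.018,0,0.1,0,0.1,0,0,0.06,0,0.1,0,0,0.05,0,0.1,0,0,0,0,0.1,0,0,0,0])

```text
time_s: 36.52
eef_pos: [0.4507, 0.3337, 0.2093]
tcp_rot: [0.708, 0.707, -0.0, 0.0]
ft_force: [0.3, -0.4, -0.6]
finger_gap: 0.251
grip_force: 25.0
```

Request:
move_arm(moves=[0.1,0,0,0.07,0,0.1,0,0,0.07,0,0.1,0,0,0,0])

```text
time_s: 36.9
eef_pos: [0.4505, 0.3335, 0.2004]
tcp_rot: [0.708, 0.707, -0.0, 0.0]
ft_force: [0.2, -0.5, -1.0]
finger_gap: 0.254
grip_force: 25.0
```

Request:
move_arm(moves=[0.5,0,0,0,0,0.5,0,0,0,0,0.5,0,0,0,0,0.5,0,0,0,0,0.5,0,0,-0.5,0])

```text
time_s: 37.52
eef_pos: [0.4494, 0.3332, 0.2297]
tcp_rot: [0.708, 0.707, -0.002, -0.0]
ft_force: [0.2, 0.0, 0.8]
finger_gap: 0.497
grip_force: 0.0
```

Request:
move_arm(moves=[0.5,0,0,-0.6,0,0.5,-0.87,0.1,0,0,0.5,-0.87,0.1,0,0,0.5,-0.87,0.1,0,0,0.5,-0.87,0.1,0,0])

```text
time_s: 38.15
eef_pos: [0.4744, 0.1232, 0.267]
tcp_rot: [0.707, 0.707, 0.0, -0.0]
ft_force: [0.0, -0.7, -0.8]
finger_gap: 0.499
grip_force: 0.0
```

Request:
move_arm(moves=[0.5,-0.87,0.1,0,0,0.5,-0.87,0.1,0,0,0.5,-0.87,0.1,0,0,0.5,0,0,0,0,0.5,0,0,0,0])

```text
time_s: 38.78
eef_pos: [0.4922, -0.0316, 0.2669]
tcp_rot: [0.708, 0.706, 0.0, -0.0]
ft_force: [0.6, 0.5, -0.8]
finger_gap: 0.503
grip_force: 0.0
```

Request:
move_arm(moves=[0.5,0,0,0,0])

```text
time_s: 38.9
eef_pos: [0.4923, -0.0303, 0.2668]
tcp_rot: [0.707, 0.708, -0.0, -0.0]
ft_force: [-0.5, 0.7, 0.6]
finger_gap: 0.498
grip_force: 0.0
```

```bash
python3 - <<'E'
from h import *
s=arm.sense();f=cam("wrist");print(s["eef_pos"],s["tcp_rot"])
print(fit(f,(.492,.056)))
t=cam("top");k,l,st,c=cv2.connectedComponentsWithStats(pink(t))
for i in range(1,k):
    if st[i,4]>60: print(st[i])
E
```

```text
[ 0.49227383 -0.03027532  0.26677607] [ 7.06688806e-01  7.07524477e-01 -1.58809803e-04 -1.41102949e-04]
{0.04: (np.float64(0.4922), np.float64(0.0585), np.float64(0.76)), 0.046: (np.float64(0.4919), np.float64(0.0558), np.float64(0.978))}
[347 179  21   9  72]
[465 207  45  43 814]
[ 432  266  105   96 2560]
[445 306  25  23 461]
[211 323  32  44 187]
```

Task says try each, so this one goes to the bore first too.

Request:
move_arm(moves=[0.5,0.72,0,0,0,0.5,0.72,0,0.3,0,0.5,0,0,0.9,0,0.5,0,0,0.9,0,0.5,0,0,0.9,0])

```text
time_s: 39.62
eef_pos: [0.4923, 0.056, 0.0852]
tcp_rot: [0.707, 0.708, -0.0, 0.0]
ft_force: [1.5, 1.4, 0.5]
finger_gap: 0.498
grip_force: 0.0
```

Request:
move_arm(moves=[0.5,0,0,0.6,0,0.5,0,0,0.2,0,0.5,0,0,0,0])

```text
time_s: 40.0
eef_pos: [0.4924, 0.0548, 0.0391]
tcp_rot: [0.707, 0.707, -0.0, 0.0]
ft_force: [0.5, 0.8, 0.7]
finger_gap: 0.498
grip_force: 0.0
```

Request:
move_arm(moves=[0.1,0,0,0,0,0.1,0,0,0,0,0.1,0,0,0,0,0.1,0,0,0,0])

```text
time_s: 40.5
eef_pos: [0.4928, 0.0549, 0.0396]
tcp_rot: [0.707, 0.707, 0.001, 0.0]
ft_force: [-1.9, 0.7, 8.4]
finger_gap: 0.251
grip_force: 25.0
```

Request:
move_arm(moves=[0.1,0,0,-0.6,0,0.1,0,0,-0.9,0,0.1,0,0,-0.9,0,0.1,0,0,-0.9,0,0.1,0,0,-0.9,0])

```text
time_s: 41.12
eef_pos: [0.4919, 0.0544, 0.2927]
tcp_rot: [0.708, 0.707, -0.0, -0.0]
ft_force: [1.1, 1.8, -0.7]
finger_gap: 0.254
grip_force: 25.0
```

Request:
move_arm(moves=[0.1,0.87,-0.22,0,0,0.1,0.87,-0.22,0,0,0.1,0.87,-0.22,0,0,0.1,0,0,0,0,0.1,0,0,0,0])

```text
time_s: 41.75
eef_pos: [0.4529, 0.2106, 0.2909]
tcp_rot: [0.708, 0.707, -0.0, 0.0]
ft_force: [-0.4, -0.2, 0.3]
finger_gap: 0.253
grip_force: 25.0
```

Request:
move_arm(moves=[0.1,0,0,0,0])

```text
time_s: 41.88
eef_pos: [0.4533, 0.2097, 0.291]
tcp_rot: [0.708, 0.706, 0.0, 0.0]
ft_force: [1.1, -0.9, -0.7]
finger_gap: 0.25
grip_force: 25.0
```

```bash
python3 -c "
from h import *
held(.0345,.046)"
```

```text
[0.4533 0.2097 0.291 ] [180.     0.    89.78] (array([0.4521, 0.335 ]), np.float64(58.6))
held at [0.45410858 0.21014325] 282 361
```

Request:
move_arm(moves=[0.1,0.69,-0.01,0,0,0.1,0.69,-0.01,0,0,0.1,0.69,-0.01,0,0,0.1,0,0,0,0,0.1,0,0,0,0])

```text
time_s: 42.55
eef_pos: [0.4519, 0.3339, 0.2908]
tcp_rot: [0.708, 0.706, -0.0, 0.0]
ft_force: [0.6, -0.4, -0.9]
finger_gap: 0.254
grip_force: 25.0
```

Request:
move_arm(moves=[0.1,0,0,0.5,0,0.1,0,0,0.5,0,0.1,0,0,0.15,0,0.1,0,0,0.08,0,0.1,0,0,0,0])

```text
time_s: 43.18
eef_pos: [0.4518, 0.3352, 0.2178]
tcp_rot: [0.708, 0.706, 0.0, 0.0]
ft_force: [-0.1, -0.8, -0.5]
finger_gap: 0.253
grip_force: 25.0
```

Request:
move_arm(moves=[0.1,-0.018,0,0.07,0,0.1,0,0,0,0,0.1,0,0,0,0,0.1,0,0,0,0])

```text
time_s: 43.68
eef_pos: [0.4521, 0.335, 0.215]
tcp_rot: [0.707, 0.707, 0.001, -0.0]
ft_force: [-5.1, -0.4, 16.4]
finger_gap: 0.248
grip_force: 25.0
```

Blocked (16 N) at the mouth: oversize. On to the bin, away from the first one.

Request:
move_arm(moves=[0.1,0,0,-0.2,0,0.1,0,0,-0.7,0,0.1,-0.4,-0.05,-0.6,0,0.1,-0.9,-0.09,0,0,0.1,-0.9,-0.09,0,0])

```text
time_s: 44.3
eef_pos: [0.4378, 0.2008, 0.3036]
tcp_rot: [0.707, 0.707, 0.0, 0.0]
ft_force: [1.2, -0.6, 0.4]
finger_gap: 0.252
grip_force: 25.0
```

Request:
move_arm(moves=[0.1,-0.9,-0.09,0,0,0.1,-0.9,-0.09,0,0,0.1,-0.9,-0.09,0,0,0.1,-0.9,-0.09,0,0,0.1,-0.9,-0.09,0,0])

```text
time_s: 44.92
eef_pos: [0.41, -0.0698, 0.3031]
tcp_rot: [0.708, 0.706, 0.001, -0.0]
ft_force: [1.4, 0.0, 0.1]
finger_gap: 0.251
grip_force: 25.0
```

Request:
move_arm(moves=[0.1,-0.9,0,0,0,0.1,-0.9,0,0,0,0.1,-0.9,0,0,0,0.1,-0.9,0,0,0,0.1,-0.9,0,0,0])

```text
time_s: 45.55
eef_pos: [0.3592, -0.3054, 0.3309]
tcp_rot: [0.708, 0.706, 0.005, 0.029]
ft_force: [0.7, 0.2, -1.6]
finger_gap: 0.254
grip_force: 25.0
```

Request:
move_arm(moves=[0.1,-0.5,0,0,0,0.1,0,0,0,0,0.1,0,0,0,0])

```text
time_s: 45.92
eef_pos: [0.3502, -0.3243, 0.3363]
tcp_rot: [0.707, 0.706, 0.006, 0.035]
ft_force: [0.8, 0.9, -0.6]
finger_gap: 0.252
grip_force: 25.0
```

```bash
python3 -c "
from h import *
s=arm.sense();print(s['q'],s['eef_pos'],R.from_quat(s['tcp_rot']).as_euler('xyz',True))"
```

```text
[-1.05790033 -0.43837345  1.31795177  1.85350607  0.46051459  1.35626913
  0.15817081] [ 0.35022891 -0.32430756  0.33626405] [176.70359014   2.34868855  89.80411675]
```

Joints 2 and 3 reached their limits: the redundant elbow drifted while close to the base. I'll back out to a larger radius and approach the bin from there.

Request:
move_arm(moves=[0.1,0.3,0.5,0,0,0.1,0.5,0.6,0,0,0.1,0.5,0.6,0,0,0.1,0.5,0.6,0,0,0.1,0,0,0,0])

```text
time_s: 46.55
eef_pos: [0.4567, -0.1937, 0.3548]
tcp_rot: [0.704, 0.708, 0.011, 0.053]
ft_force: [-0.6, -0.8, -0.3]
finger_gap: 0.256
grip_force: 25.0
```

```bash
python3 -c "
from h import *
s=arm.sense();print(s['q'],s['eef_pos'],R.from_quat(s['tcp_rot']).as_euler('xyz',True))"
```

```text
[-1.43431543 -0.43686977  1.31508933  1.81036632  0.50135652  1.38244101
 -0.19998353] [ 0.45673257 -0.19367417  0.35482936] [174.82205501   3.41480025  90.19306671]
```

Request:
move_arm(moves=[0.1,0.3,0.6,0.3,0,0.1,0.3,0.6,0.3,0,0.1,0.3,0.6,0.3,0,0.1,0.3,0.6,0.3,0,0.1,0,0,0,0])

```text
time_s: 47.18
eef_pos: [0.5082, -0.1043, 0.3353]
tcp_rot: [0.702, 0.705, 0.035, 0.092]
ft_force: [-0.1, -0.6, -0.4]
finger_gap: 0.254
grip_force: 25.0
```

```bash
python3 -c "
from h import *
s=arm.sense();print(s['q'],s['eef_pos'],R.from_quat(s['tcp_rot']).as_euler('xyz',True))"
```

```text
[-1.63832953 -0.43762906  1.31695819  1.87309592  0.58284167  1.27322801
 -0.45502784] [ 0.50819159 -0.10428191  0.33528407] [169.68139791   4.62364764  89.80434115]
```

```bash
cat > kin.py <<'E'
import numpy as np, itertools
from scipy.optimize import least_squares
from scipy.spatial.transform import Rotation as R
Q=np.array([[-1.38,.434,.025,1.573,-.012,1.134,-.075],[-0.0824,0.5756,0.8821,1.3987,-0.443,1.372,0.5257],[-1.05790033,-0.43837345,1.31795177,1.85350607,0.46051459,1.35626913,0.15817081],[-1.43431543,-0.43686977,1.31508933,1.81036632,0.50135652,1.38244101,-0.19998353],[-1.63832953,-0.43762906,1.31695819,1.87309592,0.58284167,1.27322801,-0.45502784]])
P=np.array([[.1809,.5977,.2259],[.5858,-.3255,.2921],[.35022891,-.32430756,.33626405],[.45673257,-.19367417,.35482936],[.50819159,-.10428191,.33528407]])
E0=[R.from_matrix([[-.9571,.2896,-.0003],[.2896,.9571,-.0015],[-.0001,-.0015,-1]])]+[R.from_euler("xyz",e,degrees=True) for e in([179.9855,.0117,73.9535],[176.70359014,2.34868855,89.80411675],[174.82205501,3.41480025,90.19306671],[169.68139791,4.62364764,89.80434115])]
def fk(q,p,s):
    by,h,L1,e1,e2,L2,w1,w2,L3,ty=p; rz=lambda a:R.from_rotvec([0,0,a]); ry=lambda a:R.from_rotvec([0,a,0])
    r=rz(by);x=np.array([0,0,h]); q=q*s
    for k,(ax,t) in enumerate(((rz,(0,0,0)),(ry,(0,0,0)),(rz,(e1,0,L1)),(ry,(e2,0,L2)),(rz,(0,0,0)),(ry,(w1,0,w2)),(rz,(0,0,L3)))):
        r=r*ax(q[k]); x=x+r.apply(t)
    return x,r*R.from_euler("x",np.pi)*rz(ty) if False else r*R.from_euler("x",0)*rz(ty)
E
python3 - <<'E'
from kin import *
# axis test: wrist orientation only, over sign choices and base/tool yaw, tool-flip options
best=[]
for s in itertools.product((1,-1),repeat=7):
  s=np.array(s)
  for flip in(0,np.pi):
    def oe(p):
        rz=lambda a:R.from_rotvec([0,0,a]); ry=lambda a:R.from_rotvec([0,a,0]); o=[]
        for q,e in zip(Q*s,E0):
            r=rz(p[0])
            for k,ax in enumerate((rz,ry,rz,ry,rz,ry,rz)): r=r*ax(q[k])
            o.append((e.inv()*(r*R.from_euler("x",flip)*rz(p[1]))).as_rotvec())
        return np.ravel(o)
    for i in(0,2,4):
      for j in (0,3):
        b=least_squares(oe,(i,j),max_nfev=30); best.append((b.cost,s.tolist(),flip,b.x.round(3)))
best.sort(key=lambda b:b[0]);print(*best[:6],sep="\n")
E
```

```text
(np.float64(2.6395490514024017e-06), [-1, 1, -1, 1, -1, 1, -1], 0, array([-0.   ,  1.571]))
(np.float64(2.6395490514024745e-06), [-1, -1, -1, -1, -1, -1, -1], 0, array([-3.142, -1.571]))
(np.float64(2.6395490514024923e-06), [-1, 1, -1, 1, -1, 1, -1], 0, array([-0.   ,  1.571]))
(np.float64(2.639549051402494e-06), [-1, 1, -1, 1, -1, 1, -1], 0, array([-0.   ,  1.571]))
(np.float64(2.63954905140256e-06), [-1, -1, -1, -1, -1, -1, -1], 0, array([3.142, 4.712]))
(np.float64(2.6395490514027947e-06), [-1, -1, -1, -1, -1, -1, -1], 0, array([ 3.142, -1.571]))
```

```bash
cat >> kin.py <<'E'
S=np.array([-1,1,-1,1,-1,1,-1])
LO=np.array([-2.62,-.44,-1.27,.08,-1.32,.12,-2.74]);HI=np.array([2.62,2.09,1.32,2.57,4.46,2,2.74])
def F(q,p): return fk(np.asarray(q),np.r_[0,p,np.pi/2],S)
p0=np.array([.3,.3,0,0,.35,0,0,.2])
fitp=least_squares(lambda p:np.r_[np.ravel([F(q,p)[0]-x for q,x in zip(Q,P)]),1e-4*(p-p0)],p0)
p=fitp.x
if __name__=="__main__":
    print(p.round(4),[np.linalg.norm(F(q,p)[0]-x).round(4) for q,x in zip(Q,P)])
    T=R.from_euler("xyz",(180,0,90),degrees=True)
    def ik(x,q0,T=T,w=0.01,ref=None):
        ref=q0 if ref is None else ref
        b=least_squares(lambda q:np.r_[10*(F(q,p)[0]-x),(T.inv()*F(q,p)[1]).as_rotvec(),w*(q-ref)],np.clip(q0,LO+.01,HI-.01),bounds=(LO,HI))
        q=b.x;return q.round(2),np.linalg.norm(F(q,p)[0]-x).round(4),np.degrees((T.inv()*F(q,p)[1]).magnitude()).round(2)
    q=Q[-1]
    for x in((.508,-.104,.335),(.508,-.104,.25),(.508,0,.3),(.508,.1,.3),(.6,-.104,.28),(.65,0,.28),(.65,.1,.28),(.452,.2,.3)):
        print(x,ik(np.array(x),q,w=1e-3))
    print("bin",ik(np.array([.40,-.37,.05]),Q[1]),ik(np.array([.40,-.37,.25]),Q[1]))
E
python3 kin.py
```

```text
[ 0.6274  0.6058 -0.0117  0.0725  0.456  -0.0024  0.2507  0.4528] [np.float64(0.0543), np.float64(0.031), np.float64(0.0315), np.float64(0.015), np.float64(0.016)]
(0.508, -0.104, 0.335) (array([-1.57, -0.44,  1.32,  1.88,  0.53,  1.25, -0.38]), np.float64(0.0031), np.float64(9.63))
(0.508, -0.104, 0.25) (array([-1.53, -0.44,  1.32,  2.14,  0.66,  0.95, -0.52]), np.float64(0.0069), np.float64(15.21))
(0.508, 0, 0.3) (array([-1.75, -0.44,  1.32,  1.97,  0.55,  1.16, -0.61]), np.float64(0.0037), np.float64(10.6))
(0.508, 0.1, 0.3) (array([-1.94, -0.44,  1.32,  1.98,  0.56,  1.14, -0.81]), np.float64(0.0041), np.float64(11.48))
(0.6, -0.104, 0.28) (array([-1.56, -0.44,  1.32,  2.12,  0.76,  0.88, -0.61]), np.float64(0.0123), np.float64(22.22))
(0.65, 0, 0.28) (array([-1.73, -0.44,  1.32,  2.18,  0.87,  0.78, -0.88]), np.float64(0.0201), np.float64(26.93))
(0.65, 0.1, 0.28) (array([-1.88, -0.44,  1.32,  2.19,  0.9 ,  0.77, -1.06]), np.float64(0.0222), np.float64(27.79))
(0.452, 0.2, 0.3) (array([-2.17, -0.44,  1.32,  1.97,  0.54,  1.18, -1.02]), np.float64(0.0032), np.float64(9.36))
bin (array([ 0.27,  0.64,  0.67,  1.9 , -0.55,  0.79,  1.24]), np.float64(0.0), np.float64(0.02)) (array([ 0.09,  0.39,  0.88,  1.72, -0.32,  1.18,  1.06]), np.float64(0.0), np.float64(0.01))
```

```bash
cat > kin2.py <<'E'
from kin import Q,P,E0,S,LO,HI,R,np,least_squares
rz=lambda a:R.from_rotvec([0,0,a]); ry=lambda a:R.from_rotvec([0,a,0])
AX=(rz,ry,rz,ry,rz,ry,rz)
def fk(q,p):
    r=R.identity();x=np.array([0,0,p[0]]);q=np.asarray(q)*S
    for k in range(7):
        r=r*AX[k](q[k])
        if k in(1,3,5): x=x+r.apply(p[1+3*(k//2):4+3*(k//2)])
    x=x+r.apply((0,0,p[10]))
    return x,r*rz(np.pi/2)
p0=np.array([.36,0,0,.4,0,0,.4,.1,0,0.,.25])
def res(p,Q=Q,P=P): return np.r_[np.ravel([fk(q,p)[0]-x for q,x in zip(Q,P)])*1e3,(p-p0)*2]
b=least_squares(res,p0);p=b.x
if __name__=="__main__":
    print(p.round(4));print((b.fun[:15]).round(1))
E
python3 kin2.py
```

```text
[ 2.723e-01  2.000e-04 -3.690e-02  5.576e-01 -0.000e+00 -1.650e-02
  4.325e-01  5.200e-03 -4.000e-04  5.980e-02  3.098e-01]
[ 0.   0.1  0.1 -0.  -0.  -0.1  0.   0.   0.1  0.   0.   0.2  0.  -0.1
 -0.3]
```

```bash
cat >> kin2.py <<'E'
def ik(x,q0,yaw=90,w=1e-3):
    T=R.from_euler("xyz",(180,0,yaw),degrees=True)
    b=least_squares(lambda q:np.r_[10*(fk(q,p)[0]-x),3*(T.inv()*fk(q,p)[1]).as_rotvec(),w*(q-q0)],np.clip(q0,LO+.003,HI-.003),bounds=(LO,HI))
    q=b.x;return q,np.linalg.norm(fk(q,p)[0]-x),np.degrees((T.inv()*fk(q,p)[1]).magnitude())
E
python3 - <<'E'
from kin2 import *
np.set_printoptions(precision=2,suppress=True)
for x in((.508,-.104,.335),(.508,-.104,.42),(.45,-.05,.4),(.4,0,.4),(.4,0,.3),(.35,0,.35),(.4,.15,.35),(.6,-.1,.45)):
  for yaw in(90,60,120,30,150):
    q,a,b=ik(np.array(x),Q[-1],yaw); print(x,yaw,q,round(a,4),round(b,2))
print("bin",*ik(np.array([.40,-.37,.05]),Q[1]),*ik(np.array([.40,-.37,.25]),Q[1]))
E
```

```text
(0.508, -0.104, 0.335) 90 [-1.62 -0.44  1.32  1.83  0.49  1.35 -0.39] 0.0275 5.87
(0.508, -0.104, 0.335) 60 [-1.62 -0.44  1.32  1.83  0.49  1.35 -0.92] 0.0275 5.87
(0.508, -0.104, 0.335) 120 [-1.62 -0.44  1.32  1.83  0.49  1.35  0.13] 0.0275 5.87
(0.508, -0.104, 0.335) 30 [-1.62 -0.44  1.32  1.83  0.49  1.35 -1.44] 0.0275 5.87
(0.508, -0.104, 0.335) 150 [-1.62 -0.44  1.32  1.83  0.49  1.35  0.65] 0.0275 5.87
(0.508, -0.104, 0.42) 90 [-1.68 -0.44  1.32  1.63  0.46  1.56 -0.36] 0.017 3.87
(0.508, -0.104, 0.42) 60 [-1.68 -0.44  1.32  1.63  0.46  1.56 -0.88] 0.017 3.87
(0.508, -0.104, 0.42) 120 [-1.68 -0.44  1.32  1.63  0.46  1.56  0.16] 0.017 3.87
(0.508, -0.104, 0.42) 30 [-1.68 -0.44  1.32  1.63  0.46  1.56 -1.41] 0.017 3.87
(0.508, -0.104, 0.42) 150 [-1.68 -0.44  1.32  1.63  0.46  1.56  0.69] 0.017 3.87
(0.45, -0.05, 0.4) 90 [-1.66 -0.41  1.25  1.72  0.39  1.55 -0.44] 0.0 0.0
(0.45, -0.05, 0.4) 60 [-1.57 -0.28  1.32  1.72  0.27  1.49 -0.8 ] 0.0 0.0
(0.45, -0.05, 0.4) 120 [-1.68 -0.44  1.24  1.72  0.41  1.57  0.05] 0.0 0.0
(0.45, -0.05, 0.4) 30 [-1.35 -0.08  1.32  1.72  0.08  1.44 -1.0
[... 1372 characters left out ...]
5) 30 [-1.64 -0.11  1.11  1.87  0.1   1.32 -1.61] 0.0 0.0
(0.4, 0.15, 0.35) 150 [-2.08 -0.44  1.19  1.87  0.41  1.45  0.08] 0.0 0.0
(0.6, -0.1, 0.45) 90 [-1.74 -0.44  1.32  1.56  0.54  1.51 -0.39] 0.0524 11.66
(0.6, -0.1, 0.45) 60 [-1.74 -0.44  1.32  1.56  0.54  1.51 -0.91] 0.0524 11.66
(0.6, -0.1, 0.45) 120 [-1.74 -0.44  1.32  1.56  0.54  1.51  0.13] 0.0524 11.66
(0.6, -0.1, 0.45) 30 [-0.55  0.44  1.06  1.26 -0.38  1.65 -0.62] 0.0 0.0
(0.6, -0.1, 0.45) 150 [-1.74 -0.44  1.32  1.56  0.54  1.51  0.66] 0.0524 11.66
bin [ 0.21  0.59  0.62  1.98 -0.51  0.73  1.14] 4.086253896784972e-08 1.3443076696866033e-05 [ 0.02  0.35  0.86  1.78 -0.29  1.14  0.97] 1.8713522100452765e-08 5.441367651679466e-06
```

```bash
cat > sim.py <<'E'
from kin2 import *
np.set_printoptions(precision=2,suppress=True)
def run(q,way,x,yaw,n=12):
    for X,Y in way:
        X=np.array(X); x0,y0=x,yaw; bad=0;lo=9
        for i in range(1,n+1):
            q,a,b=ik(x0+(X-x0)*i/n,q,y0+(Y-y0)*i/n,w=1e-3); bad=max(bad,a+b/100); lo=min(lo,min(q-LO),min(HI-q))
        x,yaw=X,Y; print(X,Y,q,"bad",round(bad,3),"margin",round(lo,2))
    return q
E
python3 - <<'E'
from sim import *
x=P[-1]
for name,way in {"A":[((.40,0,.40),90),((.40,0,.40),-30),((.58,-.15,.35),-30),((.42,-.35,.28),-30),((.40,-.37,.05),-30)],
 "B":[((.40,0,.40),90),((.40,0,.40),0),((.58,-.05,.3),0),((.42,-.35,.28),0),((.40,-.37,.05),0)],
 "C":[((.40,0,.40),90),((.40,.15,.35),90),((.40,.15,.35),0),((.6,.1,.28),0),((.6,-.1,.28),0),((.42,-.35,.28),0),((.40,-.37,.05),0)]}.items():
    print(name);run(Q[-1],way,x,90)
E
```

```text
A
[0.4 0.  0.4] 90 [-1.55 -0.4   1.02  1.81  0.34  1.55 -0.57] bad 0.07 margin 0.0
[0.4 0.  0.4] -30 [-1.02 -0.16  0.78  1.8   0.11  1.45 -2.36] bad 0.0 margin 0.08
[ 0.58 -0.15  0.35] -30 [-0.46  0.41  0.95  1.49 -0.34  1.41 -1.59] bad 0.0 margin 0.32
[ 0.42 -0.35  0.28] -30 [-0.11  0.35  0.97  1.74 -0.31  1.22 -1.15] bad 0.0 margin 0.35
[ 0.4  -0.37  0.05] -30 [ 0.14  0.62  0.73  1.99 -0.6   0.76 -0.86] bad 0.0 margin 0.36
B
[0.4 0.  0.4] 90 [-1.55 -0.4   1.02  1.81  0.34  1.55 -0.57] bad 0.07 margin 0.0
[0.4 0.  0.4] 0 [-1.12 -0.18  0.85  1.81  0.14  1.46 -1.86] bad 0.0 margin 0.07
[ 0.58 -0.05  0.3 ] 0 [-0.66  0.41  0.96  1.62 -0.35  1.29 -1.22] bad 0.0 margin 0.28
[ 0.42 -0.35  0.28] 0 [-0.12  0.36  0.99  1.74 -0.32  1.22 -0.62] bad 0.0 margin 0.32
[ 0.4  -0.37  0.05] 0 [ 0.13  0.62  0.75  1.99 -0.61  0.77 -0.32] bad 0.0 margin 0.34
C
[0.4 0.  0.4] 90 [-1.55 -0.4   1.02  1.81  0.34  1.55 -0.57] bad 0.07 margin 0.0
[0.4  0.15 0.35] 90 [-1.77 -0.16  1.19  1.87  0.15  1.33 -0.62] bad 0.0 margin 0.05
[0.4  0.15 0.35] 0 [-1.51 -0.07  1.    1.86  0.06  1.32 -2.1 ] bad 0.0 margin 0.15
[0.6  0.1  0.28] 0 [-0.87  0.48  0.95  1.59 -0.41  1.28 -1.43] bad 0.0 margin 0.24
[ 0.6  -0.1   0.28] 0 [-0.54  0.48  0.95  1.59 -0.4   1.28 -1.1 ] bad 0.0 margin 0.36
[ 0.42 -0.35  0.28] 0 [-0.13  0.36  1.    1.74 -0.32  1.22 -0.61] bad 0.0 margin 0.32
[ 0.4  -0.37  0.05] 0 [ 0.13  0.62  0.75  1.99 -0.61  0.77 -0.32] bad 0.0 margin 0.33
```

The fitted kinematic model reproduces the poses to under 1 mm. Plan: retreat to (0.40,0,0.40), turn the tool to yaw 0, extend outward to unwind the elbow, then go to the bin.

Request:
move_arm(moves=[0.1,0.5,-0.6,-0.4,0,0.1,0.5,-0.6,-0.4,0,0.1,0.5,-0.6,-0.3,0,0.1,0,0,0,0,0.1,0,0,0,0])

```text
time_s: 47.8
eef_pos: [0.3911, -0.0131, 0.3737]
tcp_rot: [0.704, 0.703, 0.035, 0.092]
ft_force: [0.7, 0.2, -0.8]
finger_gap: 0.251
grip_force: 25.0
```

```bash
cat >> h.py <<'E'
def st():
    s=arm.sense();print(np.round(s['time_s'],2),np.round(s['q'],3),np.round(s['eef_pos'],4),R.from_quat(s['tcp_rot']).as_euler('xyz',True).round(2))
E
python3 -c "
from h import *
st()"
```

```text
47.8 [-1.281 -0.405  0.718  1.988  0.439  1.374 -0.659] [ 0.3911 -0.0131  0.3737] [169.66   4.62  89.5 ]
```

The tilt of about 11° stays in the command, which is harmless for dropping an oversize part in the bin. Continuing the plan.

Request:
move_arm(moves=[0.1,0,0,0,1,0.1,0,0,0,1,0.1,0,0,0,1,0.1,0,0,0,1,0.1,0,0,0,1])

```text
time_s: 48.42
eef_pos: [0.3914, -0.0129, 0.3738]
tcp_rot: [0.936, 0.337, 0.071, 0.068]
ft_force: [-0.1, 0.1, -0.5]
finger_gap: 0.251
grip_force: 25.0
```

Request:
move_arm(moves=[0.1,0,0,0,1,0.1,0,0,0,1,0.1,0,0,0,1,0.1,0,0,0,1,0.1,0,0,0,0])

```text
time_s: 49.05
eef_pos: [0.3913, -0.0129, 0.3738]
tcp_rot: [0.995, -0.0, 0.09, 0.041]
ft_force: [0.2, 0.1, -1.5]
finger_gap: 0.253
grip_force: 25.0
```

```bash
cat >> h.py <<'E'
def go(x,y,z,n,x0=None):
    s=arm.sense();d=np.array((x,y,z))-(s['eef_pos'] if x0 is None else np.array(x0))
    print("shift per row",np.round(R.from_quat(s['tcp_rot']).inv().apply(d)/.06/n,3))
E
python3 - <<'E'
from h import *
st();go(.58,-.05,.3,4);go(.42,-.33,.3,6,(.58,-.05,.3));go(.40,-.365,.06,5,(.42,-.33,.3))
from kin2 import *
s=arm.sense();q=np.array(s['q']);T=R.from_quat(s['tcp_rot']);x=np.array(s['eef_pos'])
for X in((.58,-.05,.3),(.42,-.33,.3),(.40,-.365,.06)):
    x0=x;X=np.array(X);lo=9
    for i in range(1,13):
        xx=x0+(X-x0)*i/12
        b=least_squares(lambda v:np.r_[10*(fk(v,p)[0]-xx),3*(T.inv()*fk(v,p)[1]).as_rotvec(),1e-3*(v-q)],np.clip(q,LO+.003,HI-.003),bounds=(LO,HI));q=b.x;lo=min(lo,min(q-LO),min(HI-q))
    x=X;print(X,q.round(2),lo.round(2),np.linalg.norm(fk(q,p)[0]-X).round(4))
E
```

```text
49.05 [-0.857 -0.266  0.485  1.976  0.277  1.273 -2.015] [ 0.3913 -0.0129  0.3738] [175.29 -10.32   0.38]
shift per row [0.718 0.123 0.455]
shift per row [-0.442  0.779 -0.017]
shift per row [-0.21   0.052  0.782]
[ 0.58 -0.05  0.3 ] [-0.66  0.22  0.74  1.78 -0.09  1.02 -1.48] 0.21 0.0
[ 0.42 -0.33  0.3 ] [-0.22  0.12  0.93  1.89 -0.17  0.99 -0.8 ] 0.39 0.0
[ 0.4   -0.365  0.06 ] [ 0.25  0.47  0.57  2.15 -0.71  0.49 -0.21] 0.37 0.0
```

Request:
move_arm(moves=[0.1,0.718,0.123,0.455,0,0.1,0.718,0.123,0.455,0,0.1,0.718,0.123,0.455,0,0.1,0.718,0.123,0.455,0,0.1,0,0,0,0])

```text
time_s: 49.68
eef_pos: [0.5815, -0.0493, 0.2975]
tcp_rot: [0.995, 0.002, 0.088, 0.044]
ft_force: [-0.9, -0.4, -1.0]
finger_gap: 0.251
grip_force: 25.0
```

Request:
move_arm(moves=[0.1,-0.442,0.78,-0.017,0,0.1,-0.442,0.78,-0.017,0,0.1,-0.442,0.78,-0.017,0,0.1,-0.442,0.78,-0.017,0,0.1,-0.442,0.78,-0.017,0])

```text
time_s: 50.3
eef_pos: [0.4452, -0.2838, 0.3011]
tcp_rot: [0.995, 0.002, 0.091, 0.04]
ft_force: [0.5, -0.0, -0.4]
finger_gap: 0.253
grip_force: 25.0
```

Request:
move_arm(moves=[0.1,-0.442,0.78,-0.017,0,0.1,0,0,0,0,0.1,0,0,0,0])

```text
time_s: 50.68
eef_pos: [0.4201, -0.3288, 0.3006]
tcp_rot: [0.995, 0.001, 0.091, 0.04]
ft_force: [0.2, 1.2, 0.1]
finger_gap: 0.249
grip_force: 25.0
```

```bash
python3 - <<'E'
from h import *
st();go(.40,-.37,.065,5)
E
```

```text
50.68 [-0.293  0.126  1.011  1.898 -0.194  0.993 -0.773] [ 0.4201 -0.3288  0.3006] [175.32 -10.38   0.55]
shift per row [-0.209  0.074  0.769]
```

Request:
move_arm(moves=[0.1,-0.2,0.06,0.77,0,0.1,-0.2,0.06,0.77,0,0.1,-0.2,0.06,0.77,0,0.1,-0.2,0.06,0.77,0,0.1,-0.2,0.06,0.77,0])

```text
time_s: 51.3
eef_pos: [0.4042, -0.3644, 0.063]
tcp_rot: [0.995, 0.003, 0.09, 0.04]
ft_force: [1.5, 0.5, 0.3]
finger_gap: 0.25
grip_force: 25.0
```

Request:
move_arm(moves=[0.1,0,0,0.15,0,0.1,0,0,0,0,0.1,0,0,0,0])

```text
time_s: 51.68
eef_pos: [0.406, -0.3668, 0.0574]
tcp_rot: [0.995, 0.001, 0.091, 0.041]
ft_force: [0.4, -0.2, -0.8]
finger_gap: 0.248
grip_force: 25.0
```

Release, retreat along the tool axis and withdraw, then check everything.

Request:
move_arm(moves=[0.4,0,0,0,0,0.4,0,0,0,0,0.4,0,0,0,0,0.4,0,0,0,0,0.4,0,0,-0.5,0])

```text
time_s: 52.3
eef_pos: [0.3981, -0.3637, 0.0839]
tcp_rot: [0.995, 0.0, 0.089, 0.04]
ft_force: [0.5, 0.3, 0.9]
finger_gap: 0.399
grip_force: 0.0
```

Request:
move_arm(moves=[0.4,0,0,-0.9,0,0.4,0,0,-0.9,0,0.4,0,0,-0.9,0,0.4,0,0,-0.9,0,0.4,0,0,0,0])

```text
time_s: 52.92
eef_pos: [0.3612, -0.3483, 0.3003]
tcp_rot: [0.995, 0.001, 0.094, 0.041]
ft_force: [1.3, 0.4, -0.3]
finger_gap: 0.4
grip_force: 0.0
```

Request:
move_arm(moves=[0.4,0.3,-0.8,0,0,0.4,0.3,-0.8,0,0,0.4,0.3,-0.8,0,0,0.4,0.3,-0.8,0,0,0.4,0.3,-0.8,0,0])

```text
time_s: 53.55
eef_pos: [0.4501, -0.1054, 0.2927]
tcp_rot: [0.995, 0.0, 0.09, 0.04]
ft_force: [0.4, -0.1, 1.2]
finger_gap: 0.402
grip_force: 0.0
```

Request:
move_arm(moves=[0.4,0,-0.8,0,0,0.4,0,-0.8,0,0,0.4,0,-0.5,0,0,0.4,0,0,0,0,0.4,0,0,0,0])

```text
time_s: 54.18
eef_pos: [0.4507, 0.0175, 0.2827]
tcp_rot: [0.995, 0.0, 0.089, 0.041]
ft_force: [0.5, -0.8, 0.4]
finger_gap: 0.4
grip_force: 0.0
```

```bash
python3 - <<'E'
from h import *
st()
a=cam("scene")["image"];t=cam("top")["image"]
c=lambda i,r,q:cv2.resize(i[r:r+200,q:q+200],(400,400))
cv2.imwrite("pics/end.png",np.hstack([c(a,200,40),c(t,190,400)]))
E
```

```text
54.18 [-0.745 -0.04   0.477  2.048  0.173  0.983 -1.923] [0.4507 0.0175 0.2827] [175.26 -10.25   0.43]
```

View pics/end.png

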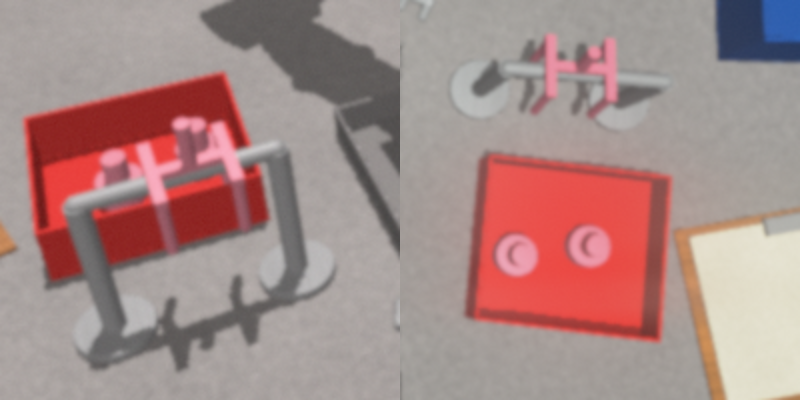

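The top crop shows both oversize couplers upright in the bin at (517,255) and (590,245). The runner sits across the rail near its middle at (580,68). Handing in.

```bash
python3 -c "
from plant import arm
print(arm.hand_in())"
```

```text
the job is handed in; nothing more can be done
None
```

I handed the job in at about 54 s (the hand-in returned no verdict): both good couplers went through the bore, both oversize ones were tried there and are in the red bin, the runner hangs near the middle of the rail, and I saw no bystander moved.

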